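Crank the clamping fixture shut on a block

TASK

Clamp the milled block in the fixture: first lay it flat on the bed between the two jaws with its long side along the bed, and let go. Then fit the loose crank's square socket over the fixture's upright square shaft until it is fully down, and wind it clockwise (seen from above) for as many turns as it takes until the block is held between both jaws and the sprung jaw plate is pushed in by about 4 mm. Leave the crank on the shaft and leave the other things on the bench where they are.

Things in the scene. Friction and masses are not known exactly. Their poses are not given: they have to be found in the camera images.
- block_mid (a point): centre of the loose milled steel block, 40 (its x) by 60 (its y) by 28 mm high (z), with a stepped slot along its top; it stands flat on the bench at the start. 0.16 kg or somewhat more or less.
- crank_hub (a point): centre of the loose steel crank's hub, 34 x 34 mm and 40 mm high, flat on the bench. z up, x along the arm to the grip (axis at 72 mm). Square socket 17.5 mm wide (2 mm chamfer), 34 mm deep, in the underside. The arm (16 mm wide, 23-33 mm above the underside) leaves at +x, a 32 mm round counterweight reaches 50 mm out at -x; the faces at +y and -y are clear to grasp. 0.36 kg.
- crank_grip_mid (a point): centre of the crank's black upright round grip, 26 mm diameter and 44 mm tall, bottom 34 mm and top 78 mm above the hub's underside; it spins freely about its own upright axis, so it can be held without turning the wrist while it goes round its circle of 72 mm radius.
- drive_seat (a point): on the axis of the fixture's upright 16 mm square shaft, where the crank hub's centre lies when fully down: 90 mm above the bench. Turns with the shaft; x, y are square to its flats. The square runs from 70 to 90 mm above the bench, then tapers to 9 mm square at 100 mm; the hub rests on a collar at 70 mm. The gearbox round it is 60 mm square and below 66 mm.
- bed_middle (a point): fixed point 14 mm above the fixture's bed (bed top 16 mm above the bench) and 45 mm from the fixed jaw's face, which lies at its -y; its y runs along the bed to the shaft axis, 145 mm off at +y. The moving jaw starts 43 to 57 mm off at +y. The bed is 70 mm wide, its flange 84; the jaws are 66 mm wide and reach 56 mm above the bench.
- jaw_face (a point): middle of the face of the sprung plate on the moving jaw, 30 mm above the bench; it looks along the bed to the fixed jaw.
- drive (a joint): angle of the square shaft (rad), growing clockwise seen from above; one turn moves the jaw 20 mm. It is self-locking and needs about 0.12 N m. At the start 1 to 5. At 0 the flats are square to the bed.
- carriage (a joint): travel of the moving jaw towards the fixed jaw (m), 0 to 0.075, driven only by the shaft. At 0 the jaws are 105 mm apart.
- jaw_plate (a joint): how far the sprung plate of the moving jaw is pushed in (m): 0 free, 0.010 at its stop; spring of 2500 N/m.
- magnet_dish: bystander that does not move: round steel dish, 106 mm across, 24 mm high; origin centre of its underside.
- hex_key: bystander: black hexagon key lying flat, 38 x 114 mm, 8 mm thick; origin centre of its underside.
- ball_bearing: bystander that does not move: ball bearing lying flat, 47 mm across, 14 mm high; origin centre of its underside.
- tape: bystander: roll of black tape lying flat, 62 mm across, 19 mm high; origin centre of its underside.
- spanner: bystander: combination spanner lying flat, 195 mm long, 8 mm high; origin at its middle.
- clamp_block: the same milled block; origin at the centre of its underside.
Not all that is in view belongs to the job. There is more than one size of the clamp_block; the job needs the middle-sized.

How it is judged:
By the outcome, as a careful person would: the job done as asked, in the order asked, and still so for the second after the job is handed in, with the robot touching nothing.
It also fails if it takes over 72 s, if anything falls off the work surface, if the arm or the gripper's body presses on something with over 40 N, if the wrist force passes 120 N, or if a joint passes its speed limit or range.

ROBOT

A 6-joint arm with a two-finger parallel gripper is mounted at the origin on a cart in front of the work surface, level with it; the furniture and walls round the work are solid. World frame = base frame: x ahead of the robot, y to its left, z up, the work surface at z = 0. Lengths are in m, angles in rad, forces in N, time in s.
With the tool pointing down it reaches from about 0.275 to 0.825 m from the base axis. Payload 5.2 kg.
Tool frame: the origin (TCP) lies at the very end of the fingers, on their centre line; the grasp point (between the pads) lies 19 mm behind it (robot.hold_point_z is the distance from the TCP to the grasp point, in m); y points along the fingers, z is the direction in which the jaws open and shut, and the axes are right-handed (so a half turn about y gives the same grasp; the last joint's range is limited). The gripper opens to 93 mm and grips with 3 to 60 N. Pads are 15 mm wide; open, the fingers measure 128 mm over their backs; the gripper's body (75 mm by 188 mm) begins 65 mm behind the grasp point.
Start: joints at [1.026, 0.259, 1.535, -0, 1.348, -0.203], TCP at [0.184, 0.518, 0.219] pointing down, gripper open.
Joint ranges: [-3.14, 3.14], [-0.91, 2.08], [0.19, 2.58], [-1.22, 4.36], [0.22, 2.71], [-3.12, 3.12]. Speed limits (rad/s): [2.57, 2.57, 3.14, 3.14, 3.14, 3.14].

INTERFACE

Orientations are given as a unit quaternion [x, y, z, w].
In Python, from station import robot gives the robot as it stands. The module is installed in compiled form; this text tells all that it offers.
- The arm moves only by the tool step_arm, never from a script. Its argument "series" is a list of rows, each an object of numbers: "dx", "dy", "dz": the shift along the world's x, y, z in cm; "ax", "ay", "az": the turn, a rotation vector about the world's x, y, z in degrees. In form: [{"dx": .., "dy": .., "dz": .., "ax": .., "ay": .., "az": ..}, ...]. A call has 1 to 8 rows; each row is the pose to reach, as a shift and turn from the pose commanded when the call began; what a row does not reach only later rows make up. A row lasts 1/8 s, in which the tool goes at most 62.5 mm and 10.7 degrees, less where a joint would pass 70% of its speed; a pose out of reach is approached as far as the arm can. A call with a gripper value outside its range is refused whole. "hand" is the finger opening in cm, from 0 to 9.3, set as the call begins (left out, the last holds). The fingers move at their own pace and stop on an object; "grip_force" is the grip in N (left out, the last holds). Time passes only in rows, so rows that repeat a pose let the fingers close. It gives the time, the measured TCP pose, the force and the opening at its end, in the units of the state.
- robot.read_state(): the state, without advancing time (a new reading comes with each control period).
- robot.read_camera(name): name is "scene" or "top" or "wrist"; returns a dict with "image" (384x512x3 uint8, red, green, blue), "fx", "fy", "cx", "cy" (pixels), "extrinsics" (4x4, takes a point from camera to world coordinates). Camera axes: x right, y down, z forward; pixel columns grow to the right and rows downward; lengths in m; the calibration is good to about 2 mm. A picture is of the moment at which its call begins. There is no depth.
- robot.job_done(): hands the job in, once; it reports no verdict.
The state is a dict: "time": time; "joint_pos": joint angles; "dq": joint speeds; "effort": joint torques, N m; "position": TCP position; "tcp_rot": TCP orientation; "contact_force": force on the tool from outside, world axes, zero at the start; "wrist_torque": the same for the moment, N m; "gripper_width": opening from 0.0 (shut) to 1.0 (fully open).
Only numpy, scipy, OpenCV 4.12 (cv2) and the standard library are available. Lean on these libraries where they do the work, as an engineer would, in place of code of your own. Each camera call takes 0.05 s, during which the arm holds its last target.

## Working session

There is one attempt and no reset: what is moved stays moved. The work goes in short steps, Python scripts to look and compute and a tool call to move; the robot and the scene stay as the last step left them, time stands still between calls to the robot, and variables do not carry over. Pictures are saved under pics/ and viewed, and the job is handed in when it is done.

Besides the shell and the picture viewer there is one more tool, called after "Call:" as name([rows], argument=value, ...), one row to a line, values as JSON. step_arm: Moves the arm, as the interface text tells. Its arguments: {"type":"object","properties":{"series":{"type":"array"},"hand":{"type":"number"},"grip_force":{"type":"number"}},"required":["series"]}

```bash
mkdir -p pics; ls; cat > h.py <<'E'
import numpy as np, cv2
from station import robot
def shot(name,fn,crop=None,scale=1):
    c=robot.read_camera(name); im=c["image"][:,:,::-1].copy()
    np.savez("pics/"+fn+".npz",image=im,K=[c["fx"],c["fy"],c["cx"],c["cy"]],E=c["extrinsics"])
    cv2.imwrite("pics/"+fn+".png",im); return c
def ray(fn,u,v,z):
    d=np.load("pics/"+fn+".npz"); fx,fy,cx,cy=d["K"]; E=d["E"]
    r=E[:3,:3]@np.array([(u-cx)/fx,(v-cy)/fy,1]); o=E[:3,3]
    return o+r*(z-o[2])/r[2]
def proj(fn,p):
    d=np.load("pics/"+fn+".npz"); fx,fy,cx,cy=d["K"]; E=d["E"]
    q=E[:3,:3].T@(np.asarray(p)-E[:3,3]); return np.array([fx*q[0]/q[2]+cx,fy*q[1]/q[2]+cy])
def crop(fn,x0,y0,x1,y1,s,out):
    im=np.load("pics/"+fn+".npz")["image"][y0:y1,x0:x1]
    cv2.imwrite("pics/"+out+".png",cv2.resize(im,None,fx=s,fy=s,interpolation=cv2.INTER_CUBIC))
E
python3 - <<'E'
from h import *
for n in ["scene","top","wrist"]:
    c=shot(n,n+"0"); print(n,c["fx"],c["cx"],c["cy"],np.round(c["extrinsics"],3).tolist())
s=robot.read_state(); print(s)
E
```

```text
pics
scene 435.7224223769502 258.64346617834116 192.10186913586614 [[-0.445, -0.471, 0.762, -0.559], [-0.895, 0.256, -0.365, 0.608], [-0.023, -0.844, -0.535, 0.864], [0.0, 0.0, 0.0, 1.0]]
top 455.9291462623478 245.99312603977177 190.16765196595594 [[-0.028, -0.997, 0.069, 0.504], [-1.0, 0.027, -0.009, 0.072], [0.007, -0.069, -0.998, 1.382], [0.0, 0.0, 0.0, 1.0]]
wrist 271.37293449288757 256.93694234804315 190.46509050083418 [[0.336, 0.91, 0.242, 0.116], [0.942, -0.324, -0.087, 0.542], [-0.0, 0.257, -0.966, 0.383], [0.0, 0.0, 0.0, 1.0]]
{'time': 0.15, 'joint_pos': array([ 1.02618746e+00,  2.59179548e-01,  1.53578992e+00,  1.52557241e-05,
        1.34800522e+00, -2.02800309e-01]), 'dq': array([ 0.00027071, -0.00163881, -0.00143405, -0.00058004, -0.00251369,
        0.00034321]), 'effort': array([ 1.62597058e-03, -4.37643886e+01, -2.84233171e+01,  7.18111661e-02,
        3.79766221e-02, -9.47319586e-05]), 'position': array([0.18411633, 0.51784246, 0.21802332]), 'tcp_rot': array([ 0.69725782, -0.12044457,  0.12007801, -0.69635186]), 'contact_force': array([0.41765257, 0.69607208, 0.29507717]), 'wrist_torque': array([ 0.04299458, -0.00345514,  0.01152342]), 'gripper_width': 1.0037077426731358}
```

View pics/scene0.png

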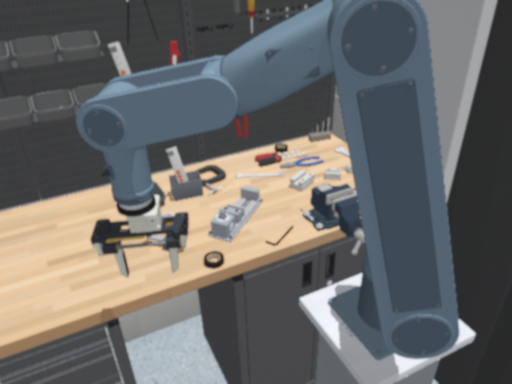

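View pics/top0.png

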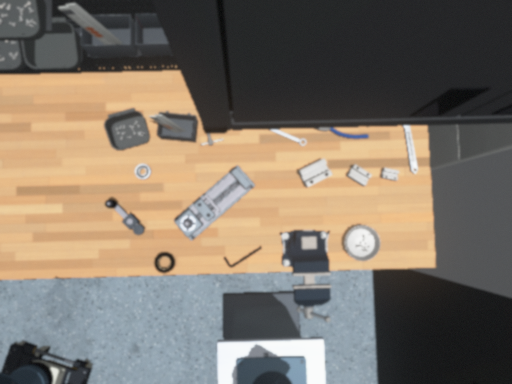

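View pics/wrist0.png

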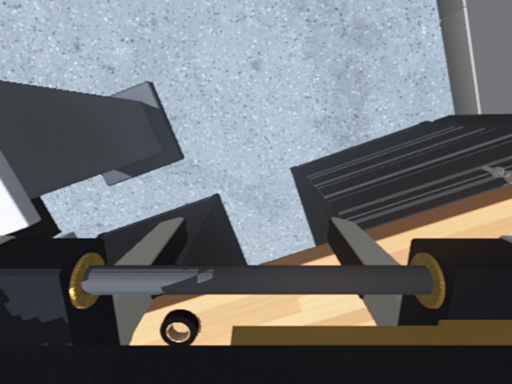

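```bash
python3 - <<'E'
from h import *
crop("top0",290,150,410,200,6,"cA"); crop("top0",95,150,265,280,4,"cB")
for u,v in [(314,172),(359,174),(390,174),(188,222),(240,178),(137,228),(111,203),(361,242),(165,262),(143,171)]: print((u,v),ray("top0",u,v,0.0).round(3), ray("top0",u,v,0.05).round(3))
E
```

```text
(314, 172) [ 0.649 -0.148  0.   ] [ 0.644 -0.14   0.05 ]
(359, 174) [ 0.639 -0.286  0.   ] [ 0.634 -0.273  0.05 ]
(390, 174) [ 0.637 -0.38   0.   ] [ 0.632 -0.364  0.05 ]
(188, 222) [0.508 0.238 0.   ] [0.507 0.232 0.05 ]
(240, 178) [0.637 0.078 0.   ] [0.632 0.077 0.05 ]
(137, 228) [0.494 0.392 0.   ] [0.494 0.381 0.05 ]
(111, 203) [0.571 0.47  0.   ] [0.569 0.455 0.05 ]
(361, 242) [ 0.433 -0.282  0.   ] [ 0.436 -0.27   0.05 ]
(165, 262) [0.39  0.309 0.   ] [0.394 0.301 0.05 ]
(143, 171) [0.666 0.372 0.   ] [0.66  0.361 0.05 ]
```

View pics/cA.png

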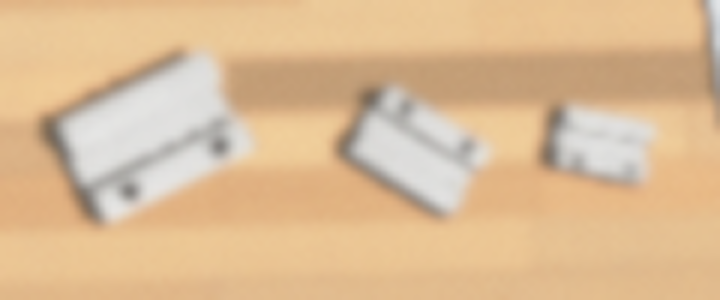

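View pics/cB.png

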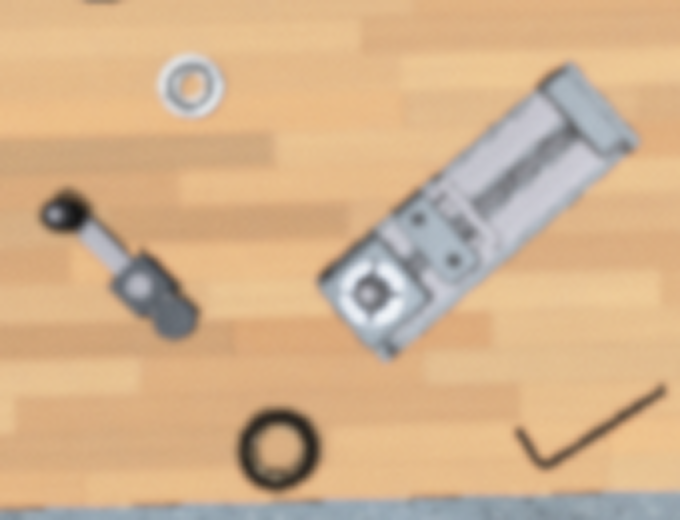

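```bash
cat >> h.py <<'E'
from scipy.spatial.transform import Rotation as R
def st():
    s=robot.read_state(); M=R.from_quat(s["tcp_rot"]).as_matrix()
    yaw=np.degrees(np.arctan2(M[1,2],M[0,2]))
    print("t",round(s["time"],2),"p",np.round(s["position"]*100,2),"open-yaw",round(yaw,2),"ydir",M[:,1].round(3),"F",np.round(s["contact_force"],1),"T",np.round(s["wrist_torque"],2),"w",round(s["gripper_width"],3),"q",np.round(s["joint_pos"],2))
    return s
E
python3 - <<'E'
from h import *
st()
P=[np.array(p)/6+np.array([290,150]) for p in [(385,88),(490,155),(450,215),(345,150)]]
W=[ray("top0",*p,0.028) for p in P]
for w in W: print(w.round(4))
c=sum(W)/4; print("c",c)
l=W[1]-W[0]+W[2]-W[3]; s=W[1]-W[2]+W[0]-W[3]
for d in (l,s): print(np.linalg.norm(d[:2])/2, np.degrees(np.arctan2(d[1],d[0])))
E
```

```text
t 0.15 p [18.41 51.78 21.8 ] open-yaw 70.42 ydir [-0.001 -0.001 -1.   ] F [0.4 0.7 0.3] T [ 0.04 -0.    0.01] w 1.004 q [ 1.03  0.26  1.54  0.    1.35 -0.2 ]
[ 0.6649 -0.2651  0.028 ]
[ 0.63  -0.316  0.028]
[ 0.6006 -0.2947  0.028 ]
[ 0.6344 -0.2438  0.028 ]
c [ 0.63246838 -0.27991084  0.028     ]
0.06142413310046316 -124.06304846105475
0.03676611051228857 -35.42818657888477
```

Call:
step_arm([
  {"dx":44.8,"dy":-79.8,"dz":-3,"az":-105},
  {"dx":44.8,"dy":-79.8,"dz":-3,"az":-105},
  {"dx":44.8,"dy":-79.8,"dz":-3,"az":-105},
  {"dx":44.8,"dy":-79.8,"dz":-3,"az":-105},
  {"dx":44.8,"dy":-79.8,"dz":-3,"az":-105},
  {"dx":44.8,"dy":-79.8,"dz":-3,"az":-105},
  {"dx":44.8,"dy":-79.8,"dz":-3,"az":-105},
  {"dx":44.8,"dy":-79.8,"dz":-3,"az":-105},
], hand=7.5)

```text
invalid input
```

```bash
python3 - <<'E'
from h import *
st(); shot("wrist","w1")
E
```

```text
t 0.15 p [18.41 51.78 21.8 ] open-yaw 70.42 ydir [-0.001 -0.001 -1.   ] F [0.4 0.7 0.3] T [ 0.04 -0.    0.01] w 1.004 q [ 1.03  0.26  1.54  0.    1.35 -0.2 ]
```

View pics/w1.png

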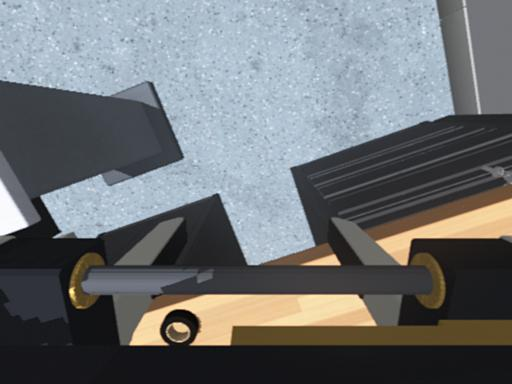

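Call:
step_arm([
  {"dx":44.8,"dy":-79.8,"dz":-3,"ax":0,"ay":0,"az":-105},
  {"dx":44.8,"dy":-79.8,"dz":-3,"ax":0,"ay":0,"az":-105},
  {"dx":44.8,"dy":-79.8,"dz":-3,"ax":0,"ay":0,"az":-105},
  {"dx":44.8,"dy":-79.8,"dz":-3,"ax":0,"ay":0,"az":-105},
  {"dx":44.8,"dy":-79.8,"dz":-3,"ax":0,"ay":0,"az":-105},
  {"dx":44.8,"dy":-79.8,"dz":-3,"ax":0,"ay":0,"az":-105},
  {"dx":44.8,"dy":-79.8,"dz":-3,"ax":0,"ay":0,"az":-105},
  {"dx":44.8,"dy":-79.8,"dz":-3,"ax":0,"ay":0,"az":-105},
], hand=7.5)

```text
time: 1.2
position: [0.4297, 0.0805, 0.2024]
tcp_rot: [0.426, -0.564, 0.564, -0.426]
contact_force: [1.3, 0.6, 0.0]
gripper_width: 0.806
```

```bash
python3 - <<'E'
from h import *
st(); shot("wrist","w1")
E
```

```text
t 1.2 p [42.97  8.05 20.24] open-yaw -15.9 ydir [ 0.001  0.    -1.   ] F [1.3 0.6 0. ] T [-0.06  0.03 -0.04] w 0.806 q [-0.07  0.06  1.81  0.    1.26  0.21]
```

View pics/w1.png

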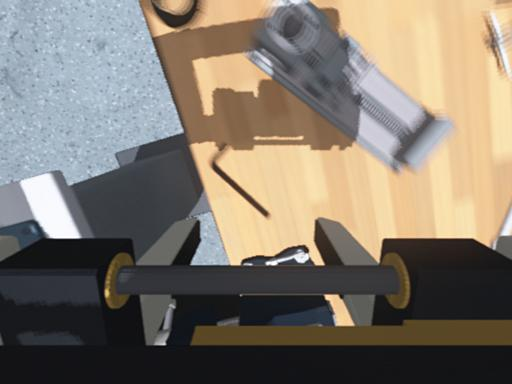

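Call:
step_arm([
  {"dx":20.2,"dy":-36,"dz":-2,"ax":0,"ay":0,"az":-19},
  {"dx":20.2,"dy":-36,"dz":-2,"ax":0,"ay":0,"az":-19},
  {"dx":20.2,"dy":-36,"dz":-2,"ax":0,"ay":0,"az":-19},
  {"dx":20.2,"dy":-36,"dz":-2,"ax":0,"ay":0,"az":-19},
  {"dx":20.2,"dy":-36,"dz":-2,"ax":0,"ay":0,"az":-19},
  {"dx":20.2,"dy":-36,"dz":-2,"ax":0,"ay":0,"az":-19},
  {"dx":20.2,"dy":-36,"dz":-2,"ax":0,"ay":0,"az":-19},
  {"dx":20.2,"dy":-36,"dz":-2,"ax":0,"ay":0,"az":-19},
])

```text
time: 2.25
position: [0.6312, -0.2799, 0.1804]
tcp_rot: [-0.329, 0.627, -0.626, 0.328]
contact_force: [-0.2, 0.0, 0.3]
gripper_width: 0.808
```

```bash
python3 - <<'E'
from h import *
s=st(); shot("wrist","w1"); shot("top","t1"); print(proj("w1",s["position"]), proj("w1",[0.632,-0.280,0.028]))
E
```

```text
t 2.25 p [ 63.12 -27.99  18.04] open-yaw -34.66 ydir [-0.001  0.001 -1.   ] F [-0.2  0.   0.3] T [-0.08  0.1   0.03] w 0.808 q [-0.58  0.54  1.21 -0.    1.4   0.03]
[258.52814886 230.50773151] [258.61203075 179.37839178]
```

View pics/w1.png

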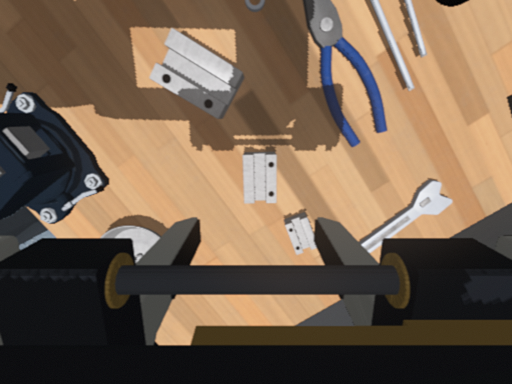

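View pics/t1.png

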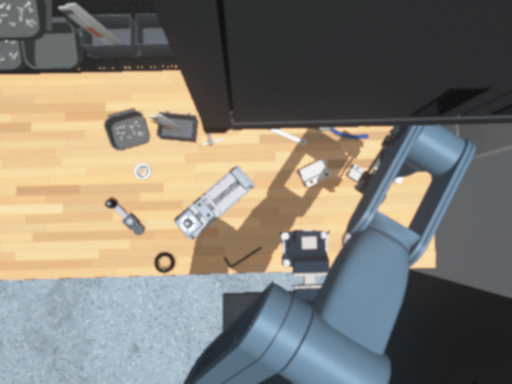

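```bash
python3 - <<'E'
from h import *
crop("w1",220,130,320,260,6,"w1c")
E
```

```text
(no output)
```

View pics/w1c.png

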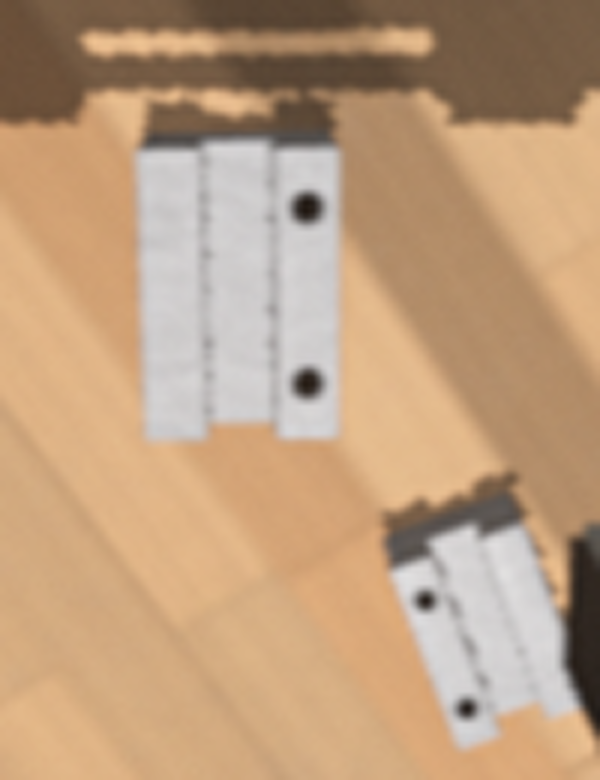

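```bash
cat > rect.py <<'E'
from h import *
def rect(fn,pts,z,s,off):
    W=[ray(fn,*(np.array(p)/s+np.array(off)),z) for p in pts]
    c=sum(W)/4; l=W[1]-W[0]+W[2]-W[3]; m=W[0]-W[3]+W[1]-W[2]
    print("c",c.round(4),"sides",[(round(np.linalg.norm(d)/2,4),round(np.degrees(np.arctan2(d[1],d[0])),1)) for d in (l,m)])
E
python3 - <<'E'
from rect import *
rect("w1",[(137,150),(340,146),(339,440),(145,440)],0.028,6,(220,130))
rect("w1",[(388,565),(520,520),(585,708),(463,748)],0.02,6,(220,130))
E
```

```text
c [ 0.6333 -0.2812  0.028 ] sides [(np.float64(0.0396), np.float64(-34.1)), (np.float64(0.0597), np.float64(56.2))]
c [ 0.6341 -0.3754  0.02  ] sides [(np.float64(0.0288), np.float64(-14.4)), (np.float64(0.0467), np.float64(76.7))]
```

Call:
step_arm([
  {"dx":0.2,"dy":-0.1,"dz":-6,"ax":0,"ay":0,"az":0.5},
  {"dx":0.2,"dy":-0.1,"dz":-12,"ax":0,"ay":0,"az":0.5},
  {"dx":0.2,"dy":-0.1,"dz":-15.5,"ax":0,"ay":0,"az":0.5},
  {"dx":0.2,"dy":-0.1,"dz":-17,"ax":0,"ay":0,"az":0.5},
  {"dx":0.2,"dy":-0.1,"dz":-17.6,"ax":0,"ay":0,"az":0.5},
  {"dx":0.2,"dy":-0.1,"dz":-17.6,"ax":0,"ay":0,"az":0.5},
])

```text
time: 3.1
position: [0.6339, -0.2787, 0.0078]
tcp_rot: [0.332, -0.624, 0.625, -0.332]
contact_force: [0.2, 0.2, -0.2]
gripper_width: 0.806
```

Call:
step_arm([
  {"dx":0,"dy":0,"dz":0,"ax":0,"ay":0,"az":0},
  {"dx":0,"dy":0,"dz":0,"ax":0,"ay":0,"az":0},
  {"dx":0,"dy":0,"dz":0,"ax":0,"ay":0,"az":0},
  {"dx":0,"dy":0,"dz":0,"ax":0,"ay":0,"az":0},
  {"dx":0,"dy":0,"dz":0,"ax":0,"ay":0,"az":0},
  {"dx":0,"dy":0,"dz":0,"ax":0,"ay":0,"az":0},
], hand=2, grip_force=25)

```text
time: 3.85
position: [0.6333, -0.2789, 0.0066]
tcp_rot: [0.332, -0.624, 0.625, -0.332]
contact_force: [-0.1, -1.3, 2.6]
gripper_width: 0.429
```

```bash
python3 - <<'E'
from h import *
st(); shot("wrist","w2")
crop("top0",165,150,265,245,7,"fx")
E
```

```text
t 3.85 p [ 63.33 -27.89   0.66] open-yaw -34.03 ydir [ 0.001 -0.001 -1.   ] F [-0.1 -1.3  2.6] T [-0.24 -0.04 -0.  ] w 0.429 q [-0.58  0.69  1.39 -0.    1.06  0.02]
```

View pics/w2.png

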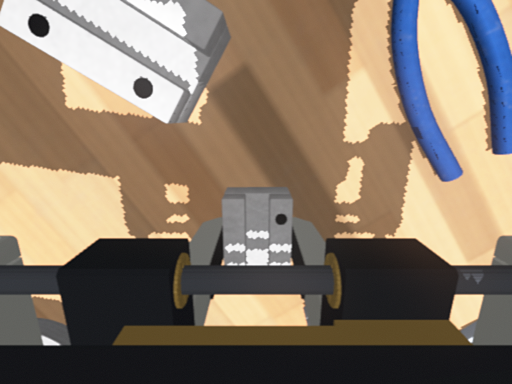

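View pics/fx.png

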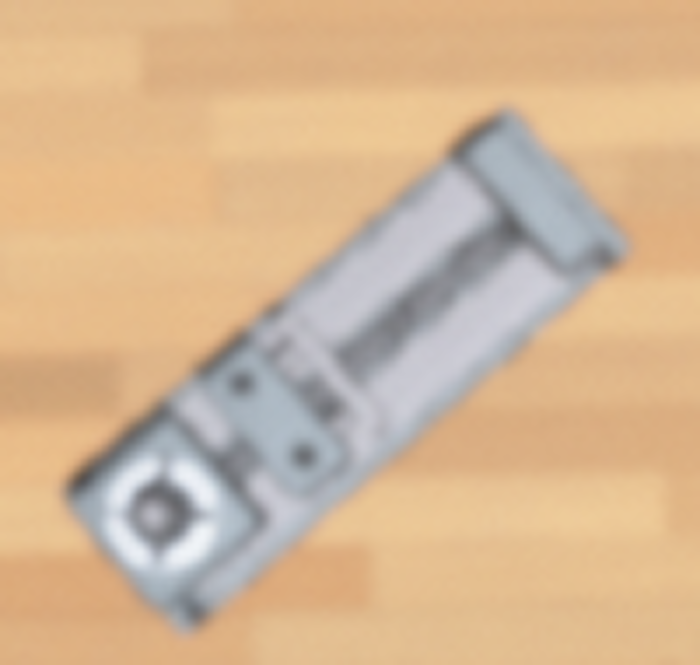

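```bash
python3 - <<'E'
from h import *
a=ray("top0",157/7+165,512/7+150,0.1); b=ray("top0",540/7+165,190/7+150,0.056); print(a,b)
d=a-b; print(np.linalg.norm(d[:2]),np.degrees(np.arctan2(d[1],d[0])))
u=d[:2]/np.linalg.norm(d[:2]); print("bedmid",a[:2]-0.145*u)
E
```

```text
[0.50416044 0.2278144  0.1       ] [0.63372776 0.07104356 0.056     ]
0.203383355320955 129.57291219518464
bedmid [0.59653409 0.11604629]
```

Call:
step_arm([
  {"dx":0,"dy":0,"dz":4,"ax":0,"ay":0,"az":0},
  {"dx":0,"dy":0,"dz":10,"ax":0,"ay":0,"az":0},
  {"dx":0,"dy":0,"dz":16,"ax":0,"ay":0,"az":0},
  {"dx":0,"dy":0,"dz":22,"ax":0,"ay":0,"az":0},
])

```text
time: 4.4
position: [0.6322, -0.2779, 0.2272]
tcp_rot: [-0.332, 0.625, -0.624, 0.331]
contact_force: [1.4, -0.7, -1.5]
gripper_width: 0.429
```

Call:
step_arm([
  {"dx":-1,"dy":36,"dz":4,"ax":0,"ay":0,"az":73.5},
  {"dx":-1,"dy":36,"dz":4,"ax":0,"ay":0,"az":73.5},
  {"dx":-1,"dy":36,"dz":4,"ax":0,"ay":0,"az":73.5},
  {"dx":-1,"dy":36,"dz":4,"ax":0,"ay":0,"az":73.5},
  {"dx":-1,"dy":36,"dz":4,"ax":0,"ay":0,"az":73.5},
  {"dx":-1,"dy":36,"dz":4,"ax":0,"ay":0,"az":73.5},
  {"dx":-1,"dy":36,"dz":4,"ax":0,"ay":0,"az":73.5},
  {"dx":-1,"dy":36,"dz":4,"ax":0,"ay":0,"az":73.5},
])

```text
time: 5.4
position: [0.6222, 0.0823, 0.2655]
tcp_rot: [0.64, -0.302, 0.301, -0.639]
contact_force: [-0.3, 0.1, -1.6]
gripper_width: 0.427
```

Call:
step_arm([
  {"dx":0,"dy":0,"dz":0,"ax":0,"ay":0,"az":0},
  {"dx":0,"dy":0,"dz":0,"ax":0,"ay":0,"az":0},
])

```text
time: 5.65
position: [0.6229, 0.0806, 0.2659]
tcp_rot: [0.639, -0.303, 0.302, -0.639]
contact_force: [-0.4, 0.7, -1.1]
gripper_width: 0.424
```

```bash
python3 - <<'E'
from h import *
st(); shot("wrist","w3")
E
```

```text
t 5.65 p [62.29  8.06 26.59] open-yaw 39.3 ydir [-0.001  0.    -1.   ] F [-0.4  0.7 -1.1] T [-0.03  0.06 -0.  ] w 0.424 q [-0.05  0.38  1.25 -0.    1.51 -0.73]
```

View pics/w3.png

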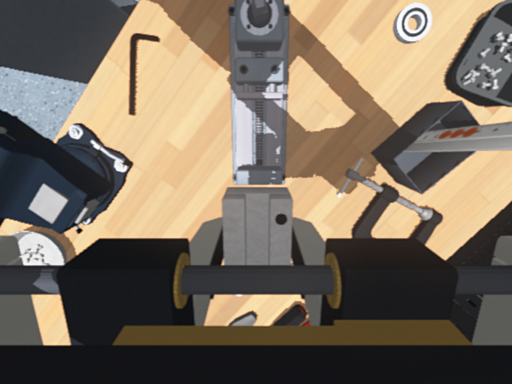

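```bash
python3 - <<'E'
from h import *
crop("w3",210,0,310,120,5,"w3a");crop("w3",210,90,310,210,5,"w3b")
E
```

```text
(no output)
```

View pics/w3a.png

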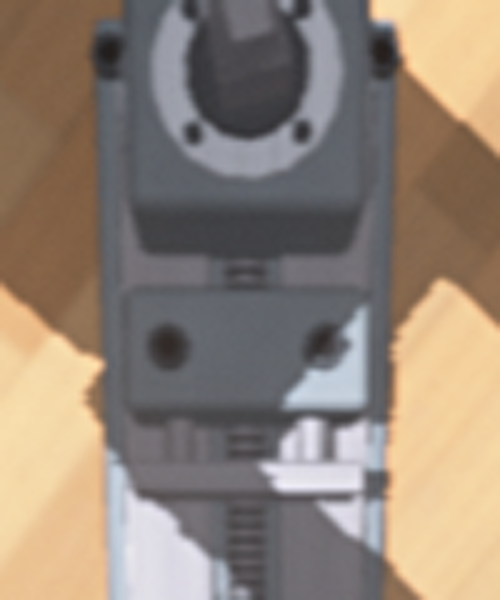

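View pics/w3b.png

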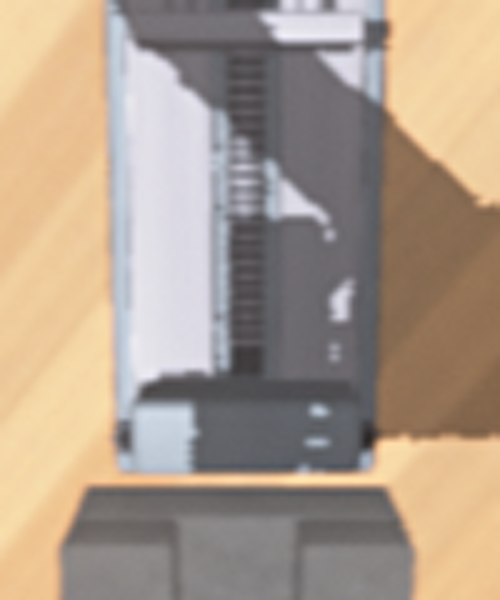

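```bash
python3 - <<'E'
from h import *
E=np.load("pics/w3.npz")["E"]; print("cam",E[:3,3].round(4))
f=lambda x,y,o,z: ray("w3",210+x/5,o+y/5,z)
a=f(138,403,90,.056); b=f(360,403,90,.056); print("fixed top edge",a,b,np.linalg.norm(a-b))
a2=f(145,378,90,.016); print("fixed bottom edge",f(145,380,90,.016),f(355,380,90,.016))
for z in(.04,.05,.056): print("plate",z,f(135,492,0,z),f(365,490,0,z))
print("plate bottom",f(140,497,0,.016),f(363,497,0,.016))
# bed flange edges (z16?) lengthwise
for z in(.016,.01): print("left edge",f(98,280,0,z),f(120,470,90,z)," right",f(395,280,0,z),f(375,470,90,z))
l=f(98,280,0,.01)-f(120,470,90,.01); r=f(395,280,0,.01)-f(375,470,90,.01)
print([np.degrees(np.arctan2(d[1],d[0])) for d in(l,r)])
print("collar ctr",f(247,68,0,.07), f(247,90,0,.066))
E
```

```text
cam [0.577  0.1361 0.4312]
fixed top edge [0.60084804 0.06425977 0.056     ] [0.64908675 0.10369054 0.056     ] 0.06230376501241182
fixed bottom edge [0.60060496 0.06364491 0.016     ] [0.65087867 0.1047398  0.016     ]
plate 0.04 [0.53919084 0.13945774 0.04      ] [0.58758066 0.17969272 0.04      ]
plate 0.05 [0.54015613 0.13937117 0.05      ] [0.58730902 0.17857767 0.05      ]
plate 0.056 [0.54073531 0.13931922 0.056     ] [0.58714604 0.17790864 0.056     ]
plate bottom [0.53885247 0.13950097 0.016     ] [0.58904143 0.180536   0.016     ]
left edge [0.49404555 0.17737214 0.016     ] [0.61224833 0.03621175 0.016     ]  right [0.55837842 0.22997849 0.016     ] [0.67436425 0.08698333 0.016     ]
left edge [0.49284748 0.17796896 0.01      ] [0.61275836 0.03476873 0.01      ]  right [0.55810999 0.2313355  0.01      ] [0.67577189 0.08627399 0.01      ]
[np.float64(129.9416303642644), np.float64(129.04610371863112)]
collar ctr [0.50401126 0.23013194 0.07      ] [0.50613863 0.22760046 0.066     ]
```

```bash
python3 - <<'E'
from h import *
f=lambda x,y,o,z: ray("w3",210+x/5,o+y/5,z)
a=f(62,545,90,.2873);b=f(412,545,90,.2873);print(a,b,np.linalg.norm(a-b)); m=(a+b)/2
t=np.array([.6229,.0806]); y=np.radians(39.3); o=np.array([np.cos(y),np.sin(y)]); u=np.array([-o[1],o[0]])
print((m[:2]-t)@o,(m[:2]-t)@u)
E
```

```text
[0.58947503 0.09067691 0.2873    ] [0.61946215 0.11518602 0.2873    ] 0.03872884662382202
-0.0001186470385991691 0.028955090768761658
```

Call:
step_arm([
  {"dx":-2.2,"dy":3.2,"dz":-4,"ax":0,"ay":0,"az":0.2},
  {"dx":-2.2,"dy":3.2,"dz":-10,"ax":0,"ay":0,"az":0.2},
  {"dx":-2.2,"dy":3.2,"dz":-15,"ax":0,"ay":0,"az":0.2},
  {"dx":-2.2,"dy":3.2,"dz":-20,"ax":0,"ay":0,"az":0.2},
  {"dx":-2.2,"dy":3.2,"dz":-22.5,"ax":0,"ay":0,"az":0.2},
  {"dx":-2.2,"dy":3.2,"dz":-23.4,"ax":0,"ay":0,"az":0.2},
  {"dx":-2.2,"dy":3.2,"dz":-23.6,"ax":0,"ay":0,"az":0.2},
  {"dx":-2.2,"dy":3.2,"dz":-23.6,"ax":0,"ay":0,"az":0.2},
])

```text
time: 6.7
position: [0.6021, 0.1133, 0.0316]
tcp_rot: [-0.64, 0.3, -0.302, 0.64]
contact_force: [0.8, 0.4, -1.9]
gripper_width: 0.429
```

```bash
python3 - <<'E'
from h import *
st(); shot("wrist","w4"); shot("scene","s4"); crop("s4",180,160,300,270,6,"s4c")
E
```

```text
t 6.7 p [60.21 11.33  3.16] open-yaw 39.65 ydir [ 0.002  0.    -1.   ] F [ 0.8  0.4 -1.9] T [-0.02 -0.02  0.07] w 0.429 q [ 0.    0.54  1.6  -0.    1.   -0.69]
```

View pics/w4.png

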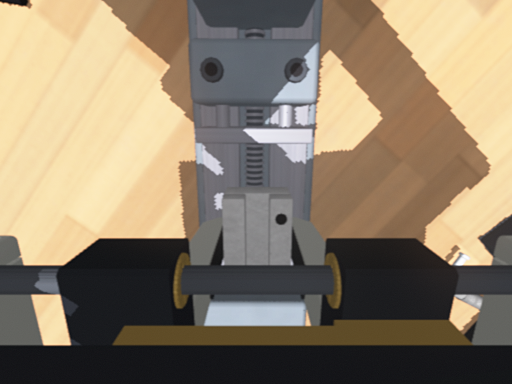

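View pics/s4c.png

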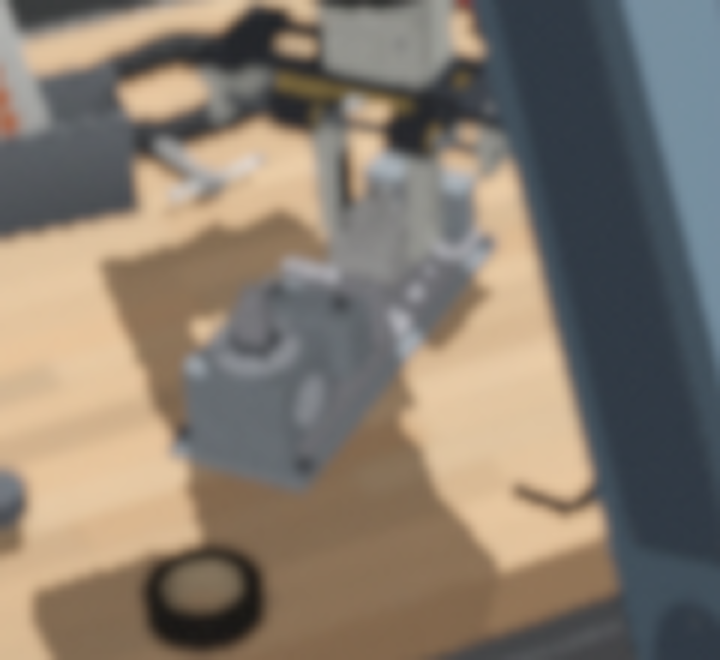

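Call:
step_arm([
  {"dx":0,"dy":0,"dz":-0.4,"ax":0,"ay":0,"az":0},
  {"dx":0,"dy":0,"dz":-0.7,"ax":0,"ay":0,"az":0},
  {"dx":0,"dy":0,"dz":-0.9,"ax":0,"ay":0,"az":0},
  {"dx":0,"dy":0,"dz":-0.9,"ax":0,"ay":0,"az":0},
])

```text
time: 7.3
position: [0.6009, 0.1135, 0.0226]
tcp_rot: [-0.64, 0.3, -0.301, 0.64]
contact_force: [-4.0, -0.9, 8.7]
gripper_width: 0.424
```

Call:
step_arm([
  {"dx":0,"dy":0,"dz":0.05,"ax":0,"ay":0,"az":0},
  {"dx":0,"dy":0,"dz":0.05,"ax":0,"ay":0,"az":0},
  {"dx":0,"dy":0,"dz":0.05,"ax":0,"ay":0,"az":0},
  {"dx":0,"dy":0,"dz":0.05,"ax":0,"ay":0,"az":0},
  {"dx":0,"dy":0,"dz":6,"ax":0,"ay":0,"az":0},
  {"dx":0,"dy":0,"dz":12,"ax":0,"ay":0,"az":0},
  {"dx":0,"dy":0,"dz":18,"ax":0,"ay":0,"az":0},
  {"dx":0,"dy":0,"dz":24,"ax":0,"ay":0,"az":0},
], hand=6)

```text
time: 8.3
position: [0.6007, 0.1135, 0.2632]
tcp_rot: [-0.64, 0.301, -0.301, 0.64]
contact_force: [0.5, -0.4, -0.4]
gripper_width: 0.643
```

```bash
python3 - <<'E'
from h import *
st(); shot("wrist","w5"); crop("w5",200,40,320,240,3,"w5c")
crop("top0",95,190,165,245,10,"cr")
E
```

```text
t 8.3 p [60.07 11.35 26.32] open-yaw 39.67 ydir [ 0.  0. -1.] F [ 0.5 -0.4 -0.4] T [-0.07  0.03 -0.02] w 0.643 q [ 0.    0.35  1.3   0.    1.49 -0.69]
```

View pics/w5.png

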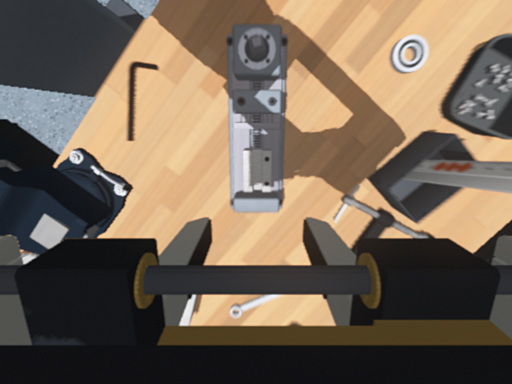

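View pics/cr.png

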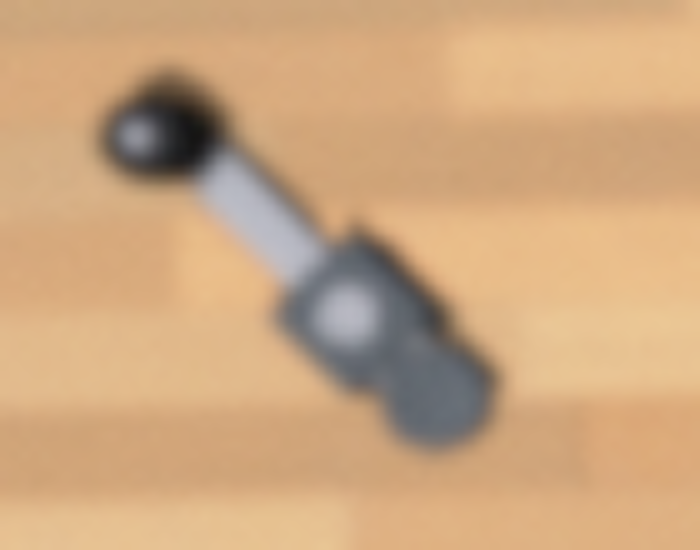

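```bash
python3 - <<'E'
from h import *
crop("w5",215,10,300,95,9,"w5s");crop("w5",215,80,300,220,5,"w5b")
h=ray("top0",95+34.5,190+31.5,0.04); g=ray("top0",95+13.5,190+13.3,0.078); print(h,g,np.linalg.norm((g-h)[:2]),np.degrees(np.arctan2(*(g-h)[1::-1])))
E
```

```text
[0.51364568 0.40459639 0.04      ] [0.56687318 0.45449684 0.078     ] 0.07296041382885471 43.15219841270639
```

View pics/w5s.png

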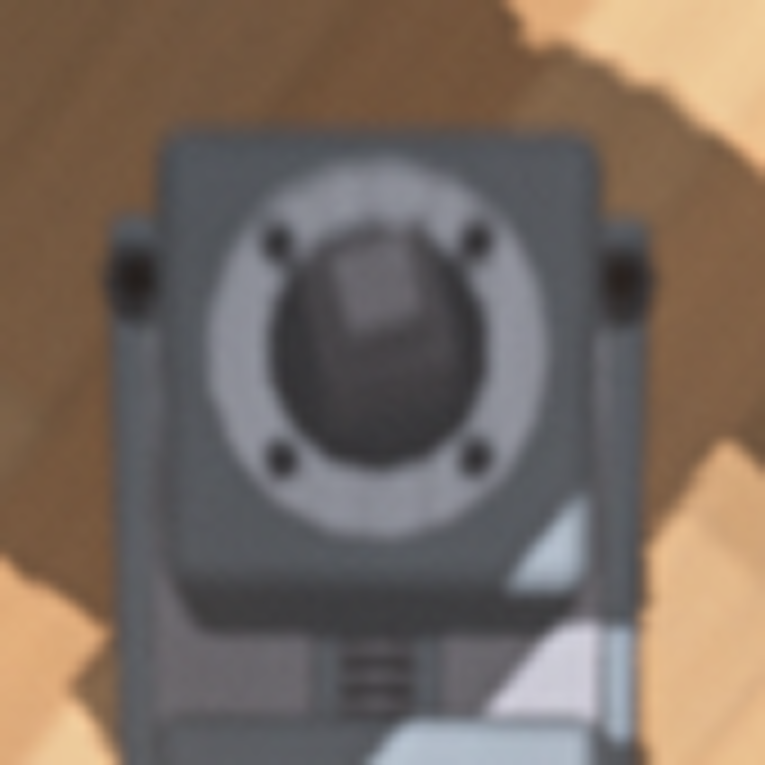

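View pics/w5b.png

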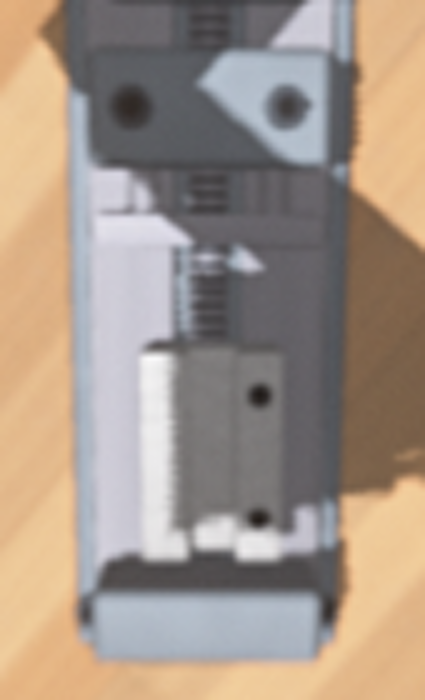

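```bash
python3 - <<'E'
from rect import *
rect("w5",[(330,253),(406,238),(424,318),(352,338)],0.100,9,(215,10))
f=lambda x,y,z: ray("w5",215+x/5,80+y/5,z)
a=(f(107,590,.056)+f(325,592,.056))/2; print("fixed",a, np.degrees(np.arctan2(*(f(325,592,.056)-f(107,590,.056))[1::-1])))
rect("w5",[(140,348),(283,352),(280,560),(140,560)],0.044,5,(215,80))
for z in (.044,.05): 
  p=(f(97,243,z)+f(320,243,z))/2; print("plate",z,p,np.linalg.norm((p-a)[:2]))
E
```

```text
c [0.5031 0.2311 0.1   ] sides [(np.float64(0.0092), np.float64(51.7)), (np.float64(0.0094), np.float64(144.7))]
fixed [0.62647115 0.08496381 0.056     ] 39.07399751600344
c [0.602  0.1122 0.044 ] sides [(np.float64(0.0407), np.float64(38.8)), (np.float64(0.0614), np.float64(129.2))]
plate 0.044 [0.56310593 0.1581101  0.044     ] 0.09677567286477358
plate 0.05 [0.56296718 0.15827438 0.05      ] 0.09699069474639797
```

Call:
step_arm([
  {"dx":-8.7,"dy":29.1,"dz":-6,"ax":0,"ay":0,"az":-86.5},
  {"dx":-8.7,"dy":29.1,"dz":-6,"ax":0,"ay":0,"az":-86.5},
  {"dx":-8.7,"dy":29.1,"dz":-6,"ax":0,"ay":0,"az":-86.5},
  {"dx":-8.7,"dy":29.1,"dz":-6,"ax":0,"ay":0,"az":-86.5},
  {"dx":-8.7,"dy":29.1,"dz":-6,"ax":0,"ay":0,"az":-86.5},
  {"dx":-8.7,"dy":29.1,"dz":-6,"ax":0,"ay":0,"az":-86.5},
  {"dx":-8.7,"dy":29.1,"dz":-6,"ax":0,"ay":0,"az":-86.5},
  {"dx":-8.7,"dy":29.1,"dz":-6,"ax":0,"ay":0,"az":-86.5},
])

```text
time: 9.35
position: [0.5135, 0.4049, 0.2005]
tcp_rot: [0.275, -0.652, 0.652, -0.274]
contact_force: [0.4, -0.5, 0.7]
gripper_width: 0.644
```

Call:
step_arm([
  {"dx":0,"dy":0,"dz":0,"ax":0,"ay":0,"az":0},
  {"dx":0,"dy":0,"dz":0,"ax":0,"ay":0,"az":0},
])

```text
time: 9.6
position: [0.514, 0.4044, 0.2011]
tcp_rot: [-0.277, 0.65, -0.65, 0.277]
contact_force: [0.2, 0.5, -0.5]
gripper_width: 0.646
```

```bash
python3 - <<'E'
from h import *
st(); shot("wrist","w6"); print(proj("w6",[.5136,.4046,.04]))
E
```

```text
t 9.6 p [51.4  40.44 20.11] open-yaw -43.8 ydir [-0. -0. -1.] F [ 0.2  0.5 -0.5] T [-0.05  0.16 -0.02] w 0.646 q [0.5  0.46 1.29 0.   1.4  1.26]
[257.52701739 178.09785773]
```

View pics/w6.png

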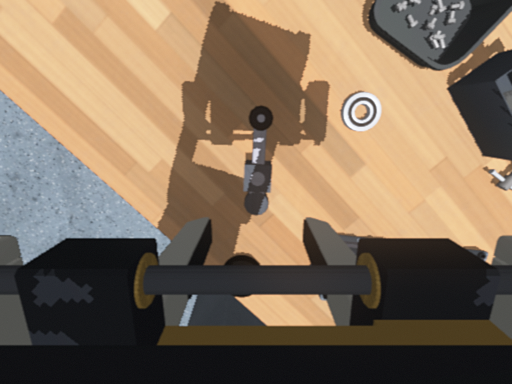

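```bash
python3 - <<'E'
from h import *
crop("w6",225,100,300,220,6,"w6c")
E
```

```text
(no output)
```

View pics/w6c.png

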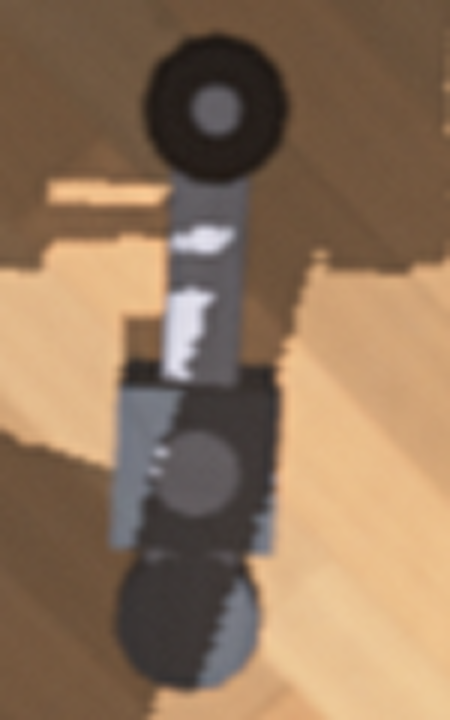

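```bash
python3 - <<'E'
from rect import *
rect("w6",[(120,388),(278,392),(272,555),(110,550)],0.04,6,(225,100))
h=ray("w6",225+200/6,100+473/6,.04); g=ray("w6",225+216/6,100+110/6,.078)
print(h,g,np.linalg.norm((g-h)[:2]),np.degrees(np.arctan2(*(g-h)[1::-1])))
E
```

```text
c [0.513  0.4041 0.04  ] sides [(np.float64(0.0328), np.float64(-45.5)), (np.float64(0.0341), np.float64(43.4))]
[0.51367547 0.40324567 0.04      ] [0.56526939 0.45341023 0.078     ] 0.07196120938577961 44.195245450341645
```

Call:
step_arm([
  {"dx":-0.1,"dy":-0.1,"dz":-6,"ax":0,"ay":0,"az":-2},
  {"dx":-0.1,"dy":-0.1,"dz":-12,"ax":0,"ay":0,"az":-2},
  {"dx":-0.1,"dy":-0.1,"dz":-16.5,"ax":0,"ay":0,"az":-2},
  {"dx":-0.1,"dy":-0.1,"dz":-18.5,"ax":0,"ay":0,"az":-2},
  {"dx":-0.1,"dy":-0.1,"dz":-19,"ax":0,"ay":0,"az":-2},
  {"dx":-0.1,"dy":-0.1,"dz":-19,"ax":0,"ay":0,"az":-2},
])

```text
time: 10.4
position: [0.5134, 0.4036, 0.0118]
tcp_rot: [-0.265, 0.656, -0.655, 0.265]
contact_force: [0.5, 0.3, -0.5]
gripper_width: 0.646
```

Call:
step_arm([
  {"dx":0,"dy":0,"dz":0,"ax":0,"ay":0,"az":0},
  {"dx":0,"dy":0,"dz":0,"ax":0,"ay":0,"az":0},
  {"dx":0,"dy":0,"dz":0,"ax":0,"ay":0,"az":0},
  {"dx":0,"dy":0,"dz":0,"ax":0,"ay":0,"az":0},
  {"dx":0,"dy":0,"dz":0,"ax":0,"ay":0,"az":0},
  {"dx":0,"dy":0,"dz":0,"ax":0,"ay":0,"az":0},
], hand=1.5, grip_force=35)

```text
time: 11.15
position: [0.5134, 0.4036, 0.012]
tcp_rot: [-0.264, 0.656, -0.656, 0.265]
contact_force: [-0.8, -1.1, 5.8]
gripper_width: 0.36
```

```bash
python3 - <<'E'
from h import *
st()
E
```

```text
t 11.15 p [51.34 40.36  1.2 ] open-yaw -46.0 ydir [ 0.001  0.    -1.   ] F [-0.8 -1.1  5.8] T [-0.24  0.17 -0.04] w 0.36 q [ 0.5   0.63  1.5  -0.    1.01  1.3 ]
```

Call:
step_arm([
  {"dx":0,"dy":0,"dz":5,"ax":0,"ay":0,"az":0},
  {"dx":0,"dy":0,"dz":11,"ax":0,"ay":0,"az":0},
  {"dx":0,"dy":0,"dz":16,"ax":0,"ay":0,"az":4},
  {"dx":-0.4,"dy":-5,"dz":16,"ax":0,"ay":0,"az":9},
  {"dx":-0.8,"dy":-10.5,"dz":16,"ax":0,"ay":0,"az":9},
  {"dx":-1,"dy":-15,"dz":16,"ax":0,"ay":0,"az":9},
  {"dx":-1,"dy":-17.3,"dz":16,"ax":0,"ay":0,"az":9},
  {"dx":-1,"dy":-17.3,"dz":16,"ax":0,"ay":0,"az":9},
])

```text
time: 12.15
position: [0.5024, 0.2288, 0.1704]
tcp_rot: [-0.315, 0.633, -0.633, 0.314]
contact_force: [1.0, 1.5, -4.1]
gripper_width: 0.36
```

Call:
step_arm([
  {"dx":0,"dy":0,"dz":0,"ax":0,"ay":0,"az":0},
])

```text
time: 12.28
position: [0.5027, 0.2309, 0.1707]
tcp_rot: [-0.316, 0.633, -0.633, 0.315]
contact_force: [0.4, 0.3, -3.2]
gripper_width: 0.363
```

```bash
python3 - <<'E'
from h import *
st(); shot("wrist","w7"); crop("w7",160,30,360,230,3,"w7c")
shot("scene","s7"); crop("s7",150,100,310,260,5,"s7c")
E
```

```text
t 12.28 p [50.27 23.09 17.07] open-yaw -37.02 ydir [-0.001  0.    -1.   ] F [ 0.4  0.3 -3.2] T [-0.08  0.06  0.02] w 0.363 q [0.23 0.3  1.6  0.   1.24 0.87]
```

View pics/w7c.png

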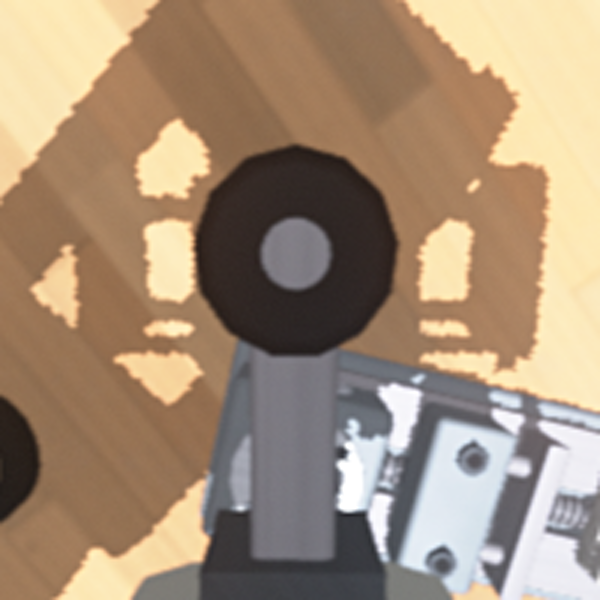

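View pics/s7c.png

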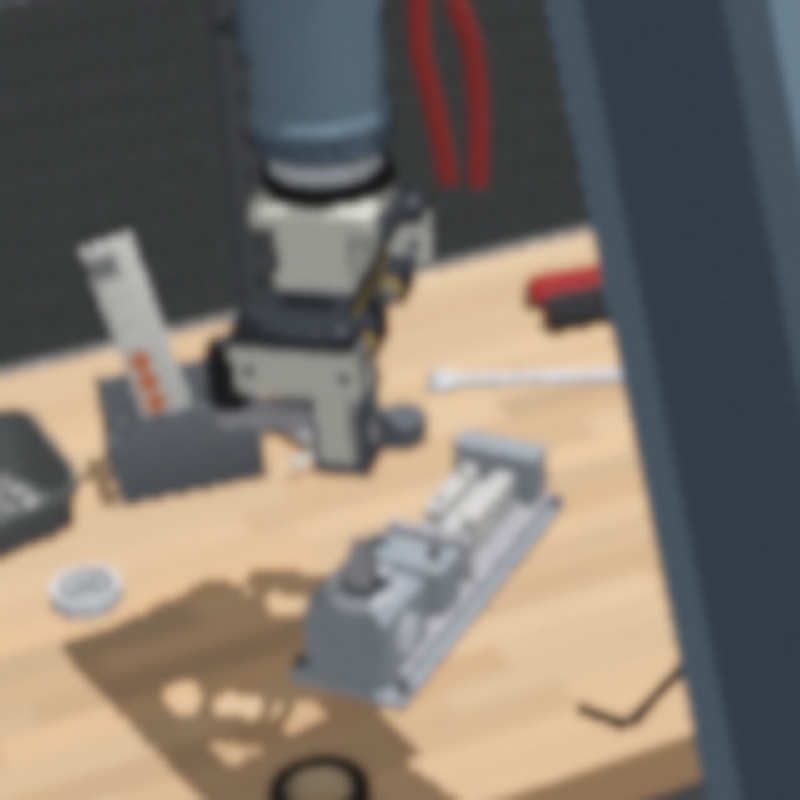

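```bash
python3 - <<'E'
from h import *
g=ray("w7",160+296/3,30+252/3,.1707-.012+.078); t=np.array([.5027,.2309]); d=g[:2]-t
print(g,np.linalg.norm(d),np.degrees(np.arctan2(d[1],d[0])))
# hub front edge (z top=.04 above underside)
a=ray("w7",160+215/3,30+513/3,.1987);b=ray("w7",160+372/3,30+513/3,.1987);m=(a+b)/2
print(a,b,np.linalg.norm(a-b),np.linalg.norm((m[:2]-t)))
E
```

```text
[0.54607326 0.28898067 0.2367    ] 0.07248865121671057 53.24850139439077
[0.5085284  0.26253122 0.1987    ] [0.53062605 0.24586774 0.1987    ] 0.027676305205543743 0.028769892724670124
```

Call:
step_arm([
  {"dx":0.05,"dy":0,"dz":-3,"ax":0,"ay":0,"az":0},
  {"dx":0.05,"dy":0,"dz":-5,"ax":0,"ay":0,"az":0},
  {"dx":0.05,"dy":0,"dz":-6,"ax":0,"ay":0,"az":0},
  {"dx":0.05,"dy":0,"dz":-6.6,"ax":0,"ay":0,"az":0},
  {"dx":0.05,"dy":0,"dz":-7,"ax":0,"ay":0,"az":0},
  {"dx":0.05,"dy":0,"dz":-7,"ax":0,"ay":0,"az":0},
])

```text
time: 13.12
position: [0.5035, 0.2304, 0.1015]
tcp_rot: [0.316, -0.633, 0.633, -0.316]
contact_force: [-1.0, -0.5, -3.0]
gripper_width: 0.36
```

```bash
python3 - <<'E'
from h import *
st()
E
```

```text
t 13.12 p [50.35 23.04 10.15] open-yaw -36.99 ydir [ 0. -0. -1.] F [-1.  -0.5 -3. ] T [-0.15  0.21  0.01] w 0.36 q [ 0.23  0.37  1.68 -0.    1.09  0.87]
```

Call:
step_arm([
  {"dx":0,"dy":0,"dz":-0.4,"ax":0,"ay":0,"az":0},
  {"dx":0,"dy":0,"dz":-0.8,"ax":0,"ay":0,"az":0},
  {"dx":0,"dy":0,"dz":-1.0,"ax":0,"ay":0,"az":0},
  {"dx":0,"dy":0,"dz":-1.0,"ax":0,"ay":0,"az":0},
])

```text
time: 13.62
position: [0.5033, 0.2304, 0.0909]
tcp_rot: [-0.316, 0.633, -0.633, 0.315]
contact_force: [0.1, -0.9, -4.7]
gripper_width: 0.367
```

```bash
python3 - <<'E'
from h import *
st()
E
```

```text
t 13.62 p [50.33 23.04  9.09] open-yaw -37.01 ydir [-0. -0. -1.] F [ 0.1 -0.9 -4.7] T [-0.27  0.19 -0.07] w 0.367 q [ 0.23  0.38  1.7  -0.    1.06  0.87]
```

Call:
step_arm([
  {"dx":0,"dy":0,"dz":-0.4,"ax":0,"ay":0,"az":0},
  {"dx":0,"dy":0,"dz":-0.8,"ax":0,"ay":0,"az":0},
  {"dx":0,"dy":0,"dz":-0.9,"ax":0,"ay":0,"az":0},
  {"dx":0,"dy":0,"dz":-0.9,"ax":0,"ay":0,"az":0},
])

```text
time: 14.12
position: [0.5033, 0.2304, 0.082]
tcp_rot: [-0.316, 0.633, -0.633, 0.315]
contact_force: [-1.2, -1.9, -4.1]
gripper_width: 0.363
```

```bash
python3 - <<'E'
from h import *
st()
E
```

```text
t 14.12 p [50.33 23.04  8.2 ] open-yaw -37.0 ydir [-0. -0. -1.] F [-1.2 -1.9 -4.1] T [-0.33  0.39  0.06] w 0.363 q [0.23 0.39 1.71 0.   1.04 0.87]
```

Call:
step_arm([
  {"dx":0,"dy":0,"dz":-0.1,"ax":0,"ay":0,"az":0},
  {"dx":0,"dy":0,"dz":-0.1,"ax":0,"ay":0,"az":0},
])

```text
time: 14.38
position: [0.5034, 0.2304, 0.082]
tcp_rot: [0.315, -0.633, 0.633, -0.316]
contact_force: [-4.8, -2.9, 5.1]
gripper_width: 0.366
```

Call:
step_arm([
  {"dx":0,"dy":0,"dz":0,"ax":0,"ay":0,"az":0},
  {"dx":0,"dy":0,"dz":0,"ax":0,"ay":0,"az":0},
  {"dx":0,"dy":0,"dz":0,"ax":0,"ay":0,"az":0},
  {"dx":0,"dy":0,"dz":0,"ax":0,"ay":0,"az":0},
  {"dx":0,"dy":0,"dz":3,"ax":0,"ay":0,"az":0},
  {"dx":0,"dy":0,"dz":8,"ax":0,"ay":0,"az":0},
  {"dx":0,"dy":0,"dz":11,"ax":0,"ay":0,"az":0},
  {"dx":0,"dy":0,"dz":11,"ax":0,"ay":0,"az":0},
], hand=6)

```text
time: 15.38
position: [0.5052, 0.2309, 0.1939]
tcp_rot: [0.313, -0.632, 0.633, -0.318]
contact_force: [-0.3, -1.0, 0.7]
gripper_width: 0.644
```

```bash
python3 - <<'E'
from h import *
st(); shot("wrist","w8")
shot("scene","s8"); crop("s8",150,120,310,260,5,"s8c")
E
```

```text
t 15.38 p [50.52 23.09 19.39] open-yaw -37.0 ydir [ 0.006  0.001 -1.   ] F [-0.3 -1.   0.7] T [-0.09  0.1   0.01] w 0.644 q [0.23 0.28 1.57 0.   1.29 0.87]
```

View pics/w8.png

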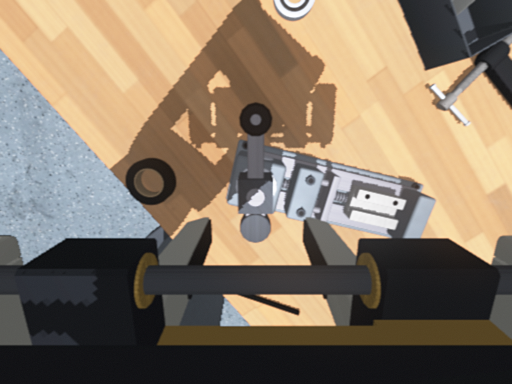

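View pics/s8c.png

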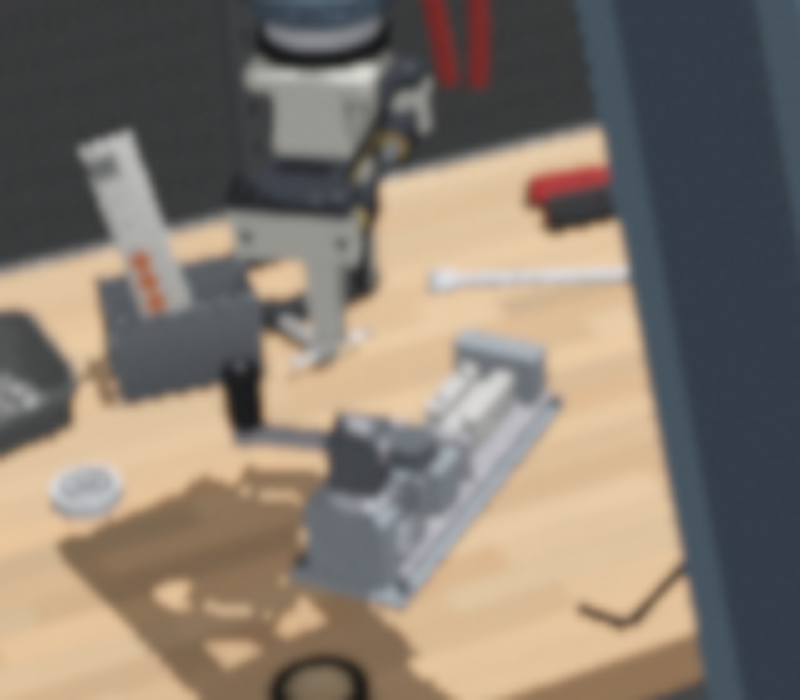

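Crank sits on the shaft. Measure grip position and whether it is down.

```bash
python3 - <<'E'
from h import *
crop("w8",220,90,300,250,5,"w8c")
print(proj("w8",[.5035,.2308,.110]), proj("w8",[.5035+.072*np.cos(np.radians(53)),.2308+.072*np.sin(np.radians(53)),.148]))
E
```

```text
[256.39661542 196.91587459] [256.37043578 118.89579045]
```

View pics/w8c.png

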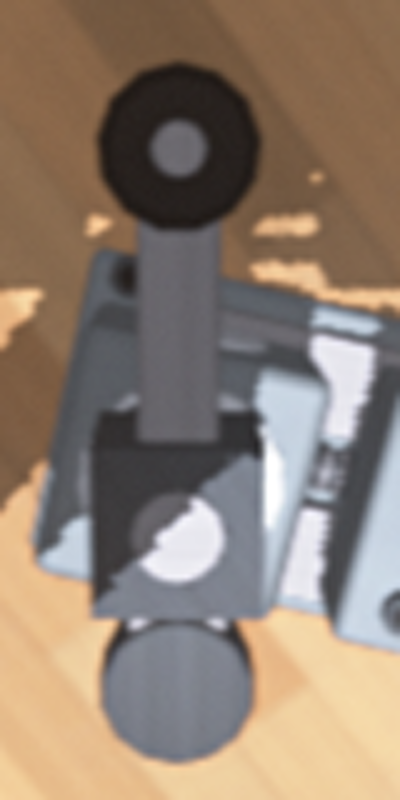

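```bash
python3 - <<'E'
from h import *
g=ray("w8",255.8,119.4,.148);h=ray("w8",255.6,197.6,.110);d=(g-h)[:2];print(g,h,np.linalg.norm(d),np.degrees(np.arctan2(d[1],d[0])))
E
```

```text
[0.54626583 0.28826743 0.148     ] [0.50248203 0.23071649 0.11      ] 0.07231273821908449 52.73672871836406
```

Call:
step_arm([
  {"dx":2,"dy":2.9,"dz":0,"ax":0,"ay":0,"az":0},
  {"dx":4.1,"dy":5.7,"dz":0,"ax":0,"ay":0,"az":0},
  {"dx":4.1,"dy":5.7,"dz":-2,"ax":0,"ay":0,"az":0},
  {"dx":4.1,"dy":5.7,"dz":-5,"ax":0,"ay":0,"az":0},
  {"dx":4.1,"dy":5.7,"dz":-7,"ax":0,"ay":0,"az":0},
  {"dx":4.1,"dy":5.7,"dz":-7.8,"ax":0,"ay":0,"az":0},
  {"dx":4.1,"dy":5.7,"dz":-7.8,"ax":0,"ay":0,"az":0},
])

```text
time: 16.35
position: [0.5437, 0.2871, 0.1119]
tcp_rot: [-0.316, 0.633, -0.633, 0.315]
contact_force: [0.2, 0.7, 0.5]
gripper_width: 0.644
```

```bash
python3 - <<'E'
from h import *
st()
E
```

```text
t 16.35 p [54.37 28.71 11.19] open-yaw -37.01 ydir [-0.003 -0.001 -1.   ] F [0.2 0.7 0.5] T [-0.02  0.14 -0.03] w 0.644 q [ 0.3   0.46  1.51 -0.    1.17  0.95]
```

Call:
step_arm([
  {"dx":0.25,"dy":0.1,"dz":0.2,"ax":0,"ay":0,"az":0},
  {"dx":0.25,"dy":0.1,"dz":0.2,"ax":0,"ay":0,"az":0},
  {"dx":0.25,"dy":0.1,"dz":0.2,"ax":0,"ay":0,"az":0},
  {"dx":0.25,"dy":0.1,"dz":0.2,"ax":0,"ay":0,"az":0},
  {"dx":0.25,"dy":0.1,"dz":0.2,"ax":0,"ay":0,"az":0},
  {"dx":0.25,"dy":0.1,"dz":0.2,"ax":0,"ay":0,"az":0},
], hand=1.5, grip_force=15)

```text
time: 17.1
position: [0.5472, 0.2885, 0.1155]
tcp_rot: [0.315, -0.633, 0.633, -0.316]
contact_force: [0.3, -0.4, 1.6]
gripper_width: 0.278
```

```bash
cat > circ.py <<'E'
from h import *
C=np.array([.5033,.2308]); r=.072
def rows(phi0,step,n,p0):
    for i in range(1,n+1):
        a=np.radians(phi0-step*i); q=C+r*np.array([np.cos(a),np.sin(a)]); print(round((q[0]-p0[0])*100,1),round((q[1]-p0[1])*100,1),end=" | ")
    print()
E
python3 - <<'E'
from circ import *
s=st(); p=s["position"]; d=p[:2]-C; print(np.linalg.norm(d),np.degrees(np.arctan2(d[1],d[0])))
rows(53,15,8,p)
E
```

```text
t 17.1 p [54.72 28.85 11.55] open-yaw -37.0 ydir [ 0.001  0.    -1.   ] F [ 0.3 -0.4  1.6] T [-0.02  0.02 -0.05] w 0.278 q [0.31 0.46 1.5  0.   1.18 0.95]
0.07249686697153836 52.757422592220394
1.3 -1.3 | 2.2 -3.0 | 2.7 -4.8 | 2.8 -6.6 | 2.3 -8.5 | 1.4 -10.1 | 0.0 -11.4 | -1.6 -12.4 |
```

Call:
step_arm([
  {"dx":1.3,"dy":-1.3,"dz":0,"ax":0,"ay":0,"az":0},
  {"dx":2.2,"dy":-3.0,"dz":0,"ax":0,"ay":0,"az":0},
  {"dx":2.7,"dy":-4.8,"dz":0,"ax":0,"ay":0,"az":0},
  {"dx":2.8,"dy":-6.6,"dz":0,"ax":0,"ay":0,"az":0},
  {"dx":2.3,"dy":-8.5,"dz":0,"ax":0,"ay":0,"az":0},
  {"dx":1.4,"dy":-10.1,"dz":0,"ax":0,"ay":0,"az":0},
  {"dx":0,"dy":-11.4,"dz":0,"ax":0,"ay":0,"az":0},
  {"dx":-1.6,"dy":-12.4,"dz":0,"ax":0,"ay":0,"az":0},
])

```text
time: 18.1
position: [0.5305, 0.163, 0.1154]
tcp_rot: [0.315, -0.633, 0.633, -0.316]
contact_force: [0.7, 3.9, 0.7]
gripper_width: 0.277
```

```bash
python3 - <<'E'
from circ import *
s=st(); p=s["position"]; d=p[:2]-C; print(np.linalg.norm(d),np.degrees(np.arctan2(d[1],d[0])))
shot("scene","s9"); crop("s9",150,120,310,260,5,"s9c")
p=C+r*np.array([np.cos(np.radians(-67)),np.sin(np.radians(-67))]); rows(-67,15,8,p)
E
```

```text
t 18.1 p [53.05 16.3  11.54] open-yaw -37.03 ydir [ 0.001 -0.    -1.   ] F [0.7 3.9 0.7] T [0.77 0.05 0.02] w 0.277 q [ 0.1   0.36  1.67 -0.    1.12  0.74]
0.07299546917470007 -68.15227487342277
-1.8 -0.5 | -3.7 -0.5 | -5.5 -0.0 | -7.1 0.9 | -8.5 2.2 | -9.4 3.8 | -9.9 5.6 | -10.0 7.5 |
```

View pics/s9c.png

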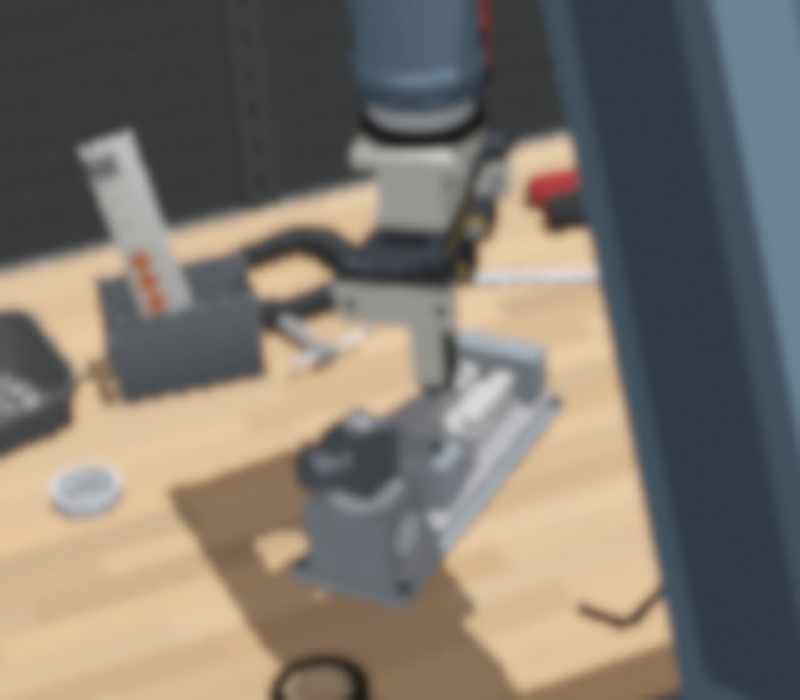

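Call:
step_arm([
  {"dx":-1.8,"dy":-0.5,"dz":0,"ax":0,"ay":0,"az":0},
  {"dx":-3.7,"dy":-0.5,"dz":0,"ax":0,"ay":0,"az":0},
  {"dx":-5.5,"dy":0,"dz":0,"ax":0,"ay":0,"az":0},
  {"dx":-7.1,"dy":0.9,"dz":0,"ax":0,"ay":0,"az":0},
  {"dx":-8.5,"dy":2.2,"dz":0,"ax":0,"ay":0,"az":0},
  {"dx":-9.4,"dy":3.8,"dz":0,"ax":0,"ay":0,"az":0},
  {"dx":-9.9,"dy":5.6,"dz":0,"ax":0,"ay":0,"az":0},
  {"dx":-10.0,"dy":7.5,"dz":0,"ax":0,"ay":0,"az":0},
])

```text
time: 19.15
position: [0.4319, 0.2405, 0.1154]
tcp_rot: [0.315, -0.632, 0.633, -0.317]
contact_force: [11.7, -3.5, -5.8]
gripper_width: 0.276
```

```bash
python3 - <<'E'
from circ import *
s=st(); p=s["position"]; d=p[:2]-C; print(np.linalg.norm(d),np.degrees(np.arctan2(d[1],d[0])))
f=lambda a:C+r*np.array([np.cos(np.radians(a)),np.sin(np.radians(a))])
rows(173,15,8,f(173)); rows(53,15,8,f(53))
E
```

```text
t 19.15 p [43.19 24.05 11.54] open-yaw -36.94 ydir [ 0.003 -0.001 -1.   ] F [11.7 -3.5 -5.8] T [-0.84 -2.05 -0.02] w 0.276 q [ 0.28  0.26  1.81 -0.    1.07  0.93]
0.07207469377537128 172.2444830598447
0.5 1.8 | 1.4 3.5 | 2.7 4.8 | 4.3 5.8 | 6.1 6.3 | 8.0 6.3 | 9.8 5.8 | 11.5 4.9 | 
1.3 -1.3 | 2.3 -2.9 | 2.8 -4.7 | 2.8 -6.6 | 2.3 -8.4 | 1.4 -10.1 | 0.1 -11.4 | -1.5 -12.4 |
```

Call:
step_arm([
  {"dx":0.6,"dy":1.8,"dz":0,"ax":0,"ay":0,"az":0},
  {"dx":1.5,"dy":3.5,"dz":0,"ax":0,"ay":0,"az":0},
  {"dx":2.8,"dy":4.8,"dz":0,"ax":0,"ay":0,"az":0},
  {"dx":4.4,"dy":5.8,"dz":0,"ax":0,"ay":0,"az":0},
  {"dx":6.2,"dy":6.3,"dz":0,"ax":0,"ay":0,"az":0},
  {"dx":8.1,"dy":6.3,"dz":0,"ax":0,"ay":0,"az":0},
  {"dx":9.9,"dy":5.8,"dz":0,"ax":0,"ay":0,"az":0},
  {"dx":11.5,"dy":4.9,"dz":0,"ax":0,"ay":0,"az":0},
])

```text
time: 20.15
position: [0.5456, 0.2895, 0.115]
tcp_rot: [-0.316, 0.633, -0.632, 0.315]
contact_force: [-2.3, -0.5, 2.2]
gripper_width: 0.277
```

```bash
python3 - <<'E'
from circ import *
s=st(); p=s["position"]; d=p[:2]-C; print(np.linalg.norm(d),np.degrees(np.arctan2(d[1],d[0])))
shot("wrist","w10"); shot("top","t10"); crop("t10",140,140,270,260,5,"t10c")
E
```

```text
t 20.15 p [54.56 28.95 11.5 ] open-yaw -36.93 ydir [-0.002  0.001 -1.   ] F [-2.3 -0.5  2.2] T [-0.03  0.74  0.06] w 0.277 q [0.31 0.46 1.5  0.   1.18 0.95]
0.0723301338021485 54.21138565539236
```

View pics/w10.png

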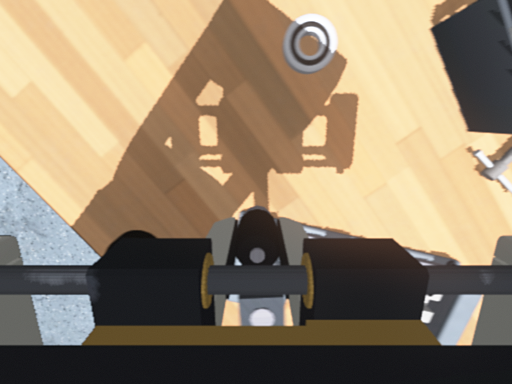

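View pics/t10c.png

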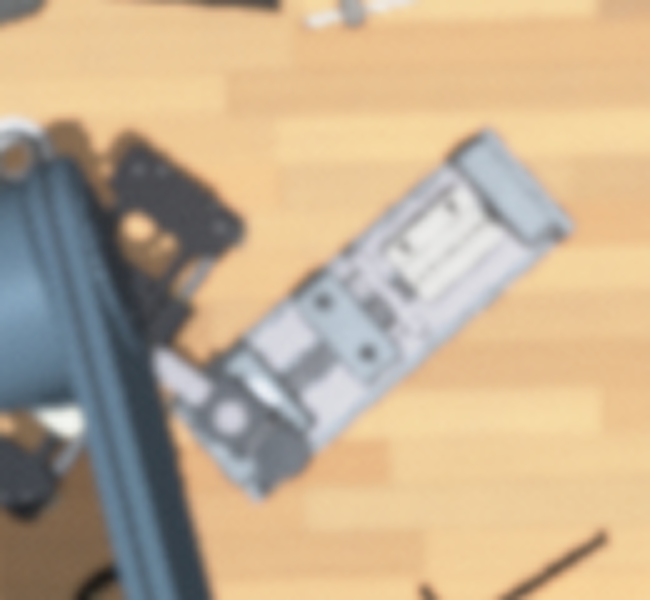

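Call:
step_arm([
  {"dx":1.3,"dy":-1.3,"dz":0,"ax":0,"ay":0,"az":0},
  {"dx":2.3,"dy":-2.9,"dz":0,"ax":0,"ay":0,"az":0},
  {"dx":2.8,"dy":-4.7,"dz":0,"ax":0,"ay":0,"az":0},
  {"dx":2.8,"dy":-6.6,"dz":0,"ax":0,"ay":0,"az":0},
  {"dx":2.3,"dy":-8.4,"dz":0,"ax":0,"ay":0,"az":0},
  {"dx":1.4,"dy":-10.1,"dz":0,"ax":0,"ay":0,"az":0},
  {"dx":0.1,"dy":-11.4,"dz":0,"ax":0,"ay":0,"az":0},
  {"dx":-1.5,"dy":-12.4,"dz":0,"ax":0,"ay":0,"az":0},
])

```text
time: 21.25
position: [0.5299, 0.1628, 0.1153]
tcp_rot: [0.315, -0.633, 0.633, -0.315]
contact_force: [1.4, 4.1, 2.1]
gripper_width: 0.274
```

Call:
step_arm([
  {"dx":-1.8,"dy":-0.5,"dz":0,"ax":0,"ay":0,"az":0},
  {"dx":-3.7,"dy":-0.5,"dz":0,"ax":0,"ay":0,"az":0},
  {"dx":-5.5,"dy":0,"dz":0,"ax":0,"ay":0,"az":0},
  {"dx":-7.1,"dy":0.9,"dz":0,"ax":0,"ay":0,"az":0},
  {"dx":-8.4,"dy":2.2,"dz":0,"ax":0,"ay":0,"az":0},
  {"dx":-9.3,"dy":3.8,"dz":0,"ax":0,"ay":0,"az":0},
  {"dx":-9.8,"dy":5.6,"dz":0,"ax":0,"ay":0,"az":0},
  {"dx":-9.9,"dy":7.5,"dz":0,"ax":0,"ay":0,"az":0},
])

```text
time: 22.25
position: [0.4319, 0.2403, 0.1153]
tcp_rot: [0.316, -0.632, 0.633, -0.316]
contact_force: [8.6, -3.1, -3.0]
gripper_width: 0.274
```

```bash
python3 - <<'E'
from circ import *
s=st(); p=s["position"]; d=p[:2]-C; print(np.linalg.norm(d),np.degrees(np.arctan2(d[1],d[0])))
shot("top","t11"); crop("t11",140,140,270,260,5,"t11c")
f=lambda a:C+r*np.array([np.cos(np.radians(a)),np.sin(np.radians(a))])
rows(173,15,8,f(173));
E
```

```text
t 22.25 p [43.19 24.03 11.53] open-yaw -36.94 ydir [ 0.001 -0.001 -1.   ] F [ 8.6 -3.1 -3. ] T [-0.69 -1.6  -0.03] w 0.274 q [ 0.28  0.26  1.81 -0.    1.07  0.93]
0.07202697652555479 172.41069612891692
0.5 1.8 | 1.4 3.5 | 2.7 4.8 | 4.3 5.8 | 6.1 6.3 | 8.0 6.3 | 9.8 5.8 | 11.5 4.9 |
```

View pics/t11c.png

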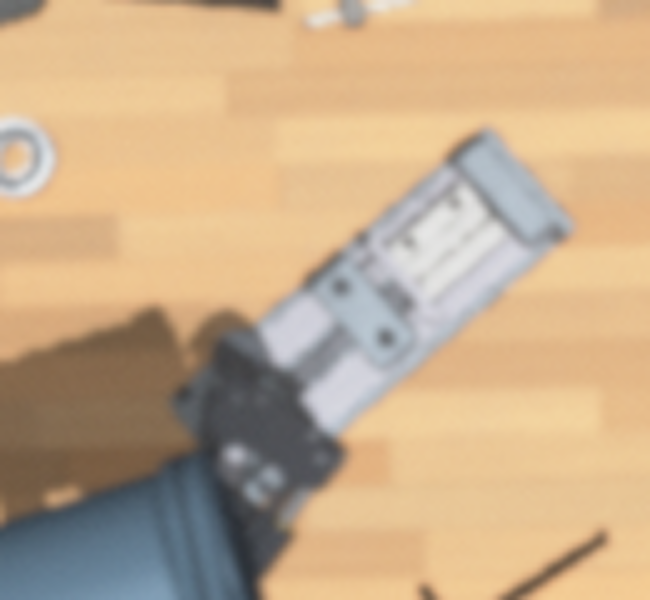

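Call:
step_arm([
  {"dx":0.5,"dy":1.8,"dz":0,"ax":0,"ay":0,"az":0},
  {"dx":1.4,"dy":3.5,"dz":0,"ax":0,"ay":0,"az":0},
  {"dx":2.7,"dy":4.8,"dz":0,"ax":0,"ay":0,"az":0},
  {"dx":4.3,"dy":5.8,"dz":0,"ax":0,"ay":0,"az":0},
  {"dx":6.1,"dy":6.3,"dz":0,"ax":0,"ay":0,"az":0},
  {"dx":8.0,"dy":6.3,"dz":0,"ax":0,"ay":0,"az":0},
  {"dx":9.8,"dy":5.8,"dz":0,"ax":0,"ay":0,"az":0},
  {"dx":11.5,"dy":4.9,"dz":0,"ax":0,"ay":0,"az":0},
])

```text
time: 23.3
position: [0.5462, 0.2894, 0.1148]
tcp_rot: [-0.317, 0.633, -0.632, 0.315]
contact_force: [-3.2, 0.7, 3.2]
gripper_width: 0.275
```

Call:
step_arm([
  {"dx":0,"dy":0,"dz":0,"ax":0,"ay":0,"az":0},
  {"dx":0,"dy":0,"dz":0,"ax":0,"ay":0,"az":0},
])

```text
time: 23.55
position: [0.5469, 0.2884, 0.1151]
tcp_rot: [-0.315, 0.633, -0.633, 0.315]
contact_force: [-0.1, -0.1, 2.1]
gripper_width: 0.275
```

```bash
python3 - <<'E'
from circ import *
s=st(); p=s["position"]; d=p[:2]-C; print(np.linalg.norm(d),np.degrees(np.arctan2(d[1],d[0])))
shot("top","t12"); crop("t12",180,140,270,240,6,"t12c")
E
```

```text
t 23.55 p [54.69 28.84 11.51] open-yaw -37.03 ydir [ 0.  0. -1.] F [-0.1 -0.1  2.1] T [-0.16  0.12 -0.01] w 0.275 q [0.31 0.46 1.5  0.   1.18 0.95]
0.07230415487885808 52.864966580671755
```

View pics/t12c.png

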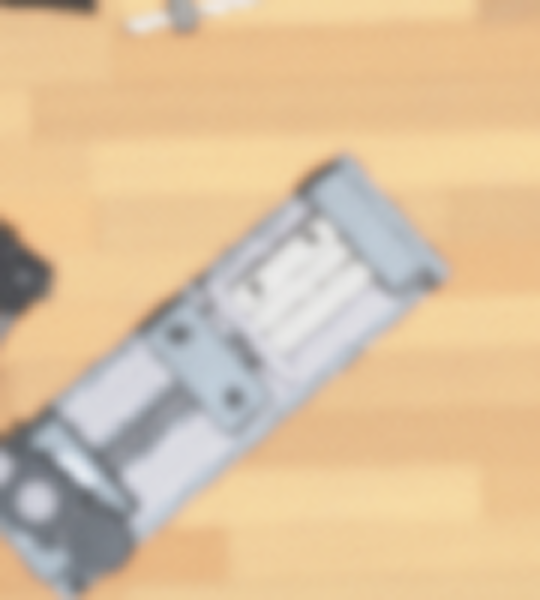

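Call:
step_arm([
  {"dx":0,"dy":0,"dz":0,"ax":0,"ay":0,"az":0},
  {"dx":0,"dy":0,"dz":0,"ax":0,"ay":0,"az":0},
  {"dx":0,"dy":0,"dz":0,"ax":0,"ay":0,"az":0},
  {"dx":0,"dy":0,"dz":0,"ax":0,"ay":0,"az":0},
  {"dx":0,"dy":0,"dz":5,"ax":0,"ay":0,"az":0},
  {"dx":0,"dy":0,"dz":8,"ax":0,"ay":0,"az":0},
], hand=6)

```text
time: 24.35
position: [0.5475, 0.2887, 0.1973]
tcp_rot: [0.315, -0.633, 0.633, -0.316]
contact_force: [-0.1, 0.3, 0.2]
gripper_width: 0.646
```

Call:
step_arm([
  {"dx":6.3,"dy":-18.8,"dz":1,"ax":0,"ay":0,"az":76.5},
  {"dx":6.3,"dy":-18.8,"dz":1,"ax":0,"ay":0,"az":76.5},
  {"dx":6.3,"dy":-18.8,"dz":1,"ax":0,"ay":0,"az":76.5},
  {"dx":6.3,"dy":-18.8,"dz":1,"ax":0,"ay":0,"az":76.5},
  {"dx":6.3,"dy":-18.8,"dz":1,"ax":0,"ay":0,"az":76.5},
  {"dx":6.3,"dy":-18.8,"dz":1,"ax":0,"ay":0,"az":76.5},
  {"dx":6.3,"dy":-18.8,"dz":1,"ax":0,"ay":0,"az":76.5},
  {"dx":6.3,"dy":-18.8,"dz":1,"ax":0,"ay":0,"az":76.5},
])

```text
time: 25.35
position: [0.6099, 0.1004, 0.2052]
tcp_rot: [0.64, -0.301, 0.301, -0.64]
contact_force: [-0.4, 1.0, 0.6]
gripper_width: 0.644
```

Call:
step_arm([
  {"dx":0,"dy":0,"dz":0,"ax":0,"ay":0,"az":0},
  {"dx":0,"dy":0,"dz":0,"ax":0,"ay":0,"az":0},
])

```text
time: 25.6
position: [0.6099, 0.1005, 0.2053]
tcp_rot: [0.639, -0.302, 0.302, -0.639]
contact_force: [0.5, 0.2, -0.8]
gripper_width: 0.647
```

```bash
python3 - <<'E'
from h import *
st(); shot("wrist","w13"); 
crop("w13",180,0,340,230,3,"w13c")
E
```

```text
t 25.6 p [60.99 10.05 20.53] open-yaw 39.43 ydir [-0.  0. -1.] F [ 0.5  0.2 -0.8] T [-0.04  0.03  0.01] w 0.647 q [-0.02  0.39  1.38  0.    1.37 -0.71]
```

View pics/w13c.png

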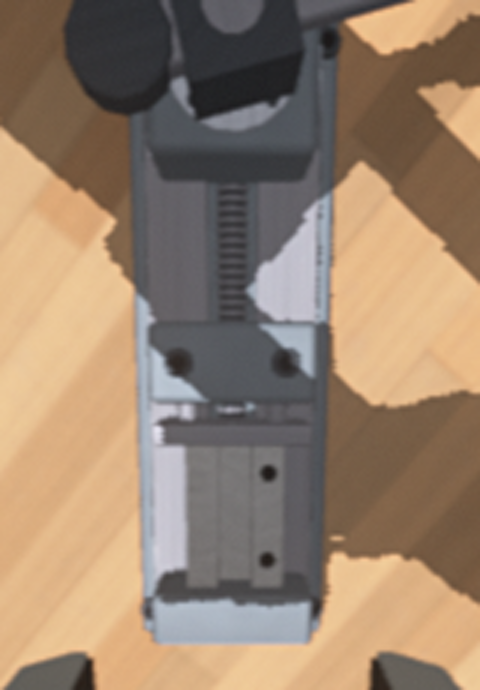

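```bash
python3 - <<'E'
from h import *
crop("w13",220,100,300,220,6,"w13d"); crop("w5",220,80,290,130,9,"w5d")
E
```

```text
(no output)
```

View pics/w13d.png

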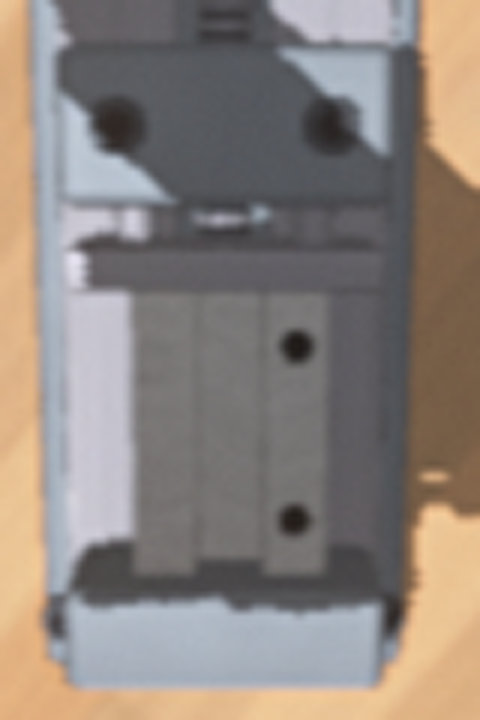

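View pics/w5d.png

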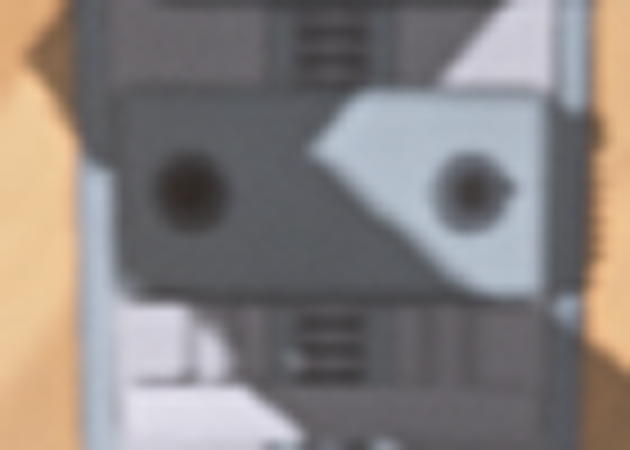

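```bash
python3 - <<'E'
from h import *
u=np.array([np.cos(np.radians(129.4)),np.sin(np.radians(129.4))])
S=np.array([.5033,.2308])
def pos(fn,v,z,uu=257): return (ray(fn,uu,v,z)[:2]-S)@u*-1000
for zp in (.044,.050,.056):
  a=[pos("w5",80+298/9,.056),pos("w5",80+385/9,zp),pos("w5",80+243/5,zp),pos("w5",80+591/5,.056)]
  b=[pos("w13",100+204/6,.056),pos("w13",100+248/6,zp),pos("w13",100+290/6,zp),pos("w13",100+600/6,.056)]
  print(zp,np.round(a,1),np.round(np.diff(a),1),np.round(b,1),np.round(np.diff(b),1))
print("block", [pos("w13",100+r/6,.044) for r in(292,578)])
E
```

```text
0.044 [ 73.7  86.3  94.1 190.9] [12.6  7.8 96.8] [113.5 122.7 131.  191.8] [ 9.2  8.3 60.9]
0.05 [ 73.7  86.2  93.9 190.9] [12.5  7.7 97. ] [113.5 122.2 130.3 191.8] [ 8.7  8.1 61.5]
0.056 [ 73.7  86.1  93.7 190.9] [12.4  7.6 97.2] [113.5 121.7 129.7 191.8] [ 8.2  8.  62.2]
block [np.float64(131.36275561514412), np.float64(190.69518313941012)]
```

```bash
python3 - <<'E'
from h import *
shot("scene","s13"); crop("s13",170,130,310,260,5,"s13c"); shot("top","t13"); crop("t13",95,140,270,280,4,"t13c")
for p in [(.5033,.2308,.110),(.5033,.2308,.07)]: print((proj("s13",p)-[170,130])*5,(proj("t13",p)-[95,140])*4)
E
```

```text
[252.55050621 375.42030797] [363.69066247 333.97960187]
[256.99707965 428.02981967] [370.65139435 333.74914304]
```

View pics/s13c.png

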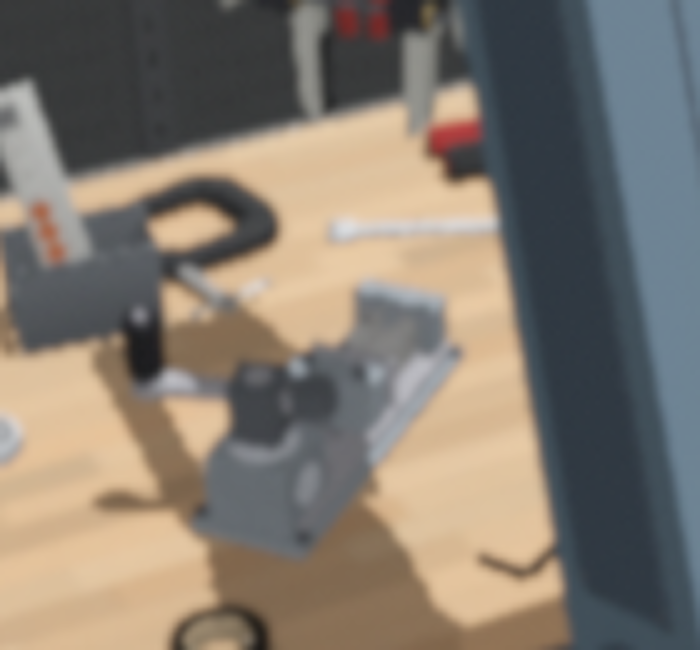

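View pics/t13c.png

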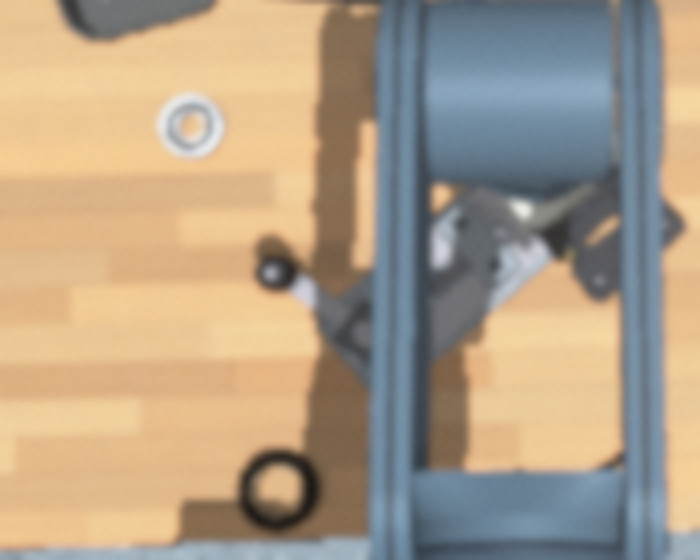

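```bash
python3 - <<'E'
from h import *
print(robot.job_done()); st()
E
```

```text
the job is handed in; nothing more can be done
None
the job is handed in; nothing more can be done
```

The middle-sized block is clamped in the fixture, with the sprung plate pushed in by about 3.9 mm. I handed the job in at about 26 s, and it reported no verdict.

**What I did:** I laid the block flat between the jaws, long side along the bed, and let go. Then I put the crank on the shaft until it met the collar and wound the grip two full turns clockwise. I released it and backed off, leaving the crank on the shaft and the arm touching nothing.

**Last checks:**
- **Clamping:** The jaw moved 39.8 mm in the images, against 39.7 mm expected from the turns. The block spans the gap between the plate and the fixed jaw.
- **Plate push-in:** The turn count gives about 3.9 mm. The images give 3.3 to 4.2 mm, depending on the plate height I assumed. The jaw gaps in the images read about 1 mm too large, both before and after, so I relied on the turn count.
- **Crank:** The hub top is within about 2 mm of its fully-down height.
- **Forces:** The highest reading I saw on the wrist was about 12 N.
- **Bystanders:** I didn't touch the other things on the bench. The last pictures show the tape, bearing and hex key where they were, but I didn't check the positions of the dish or spanner again.

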